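# Rake ceramic packing into an even layer on a sprung drying screen

### The arm

A 7-joint arm with a two-finger parallel gripper is mounted at the origin on a cart in front of the work surface, level with it; the furniture and walls round the work are solid. World frame = base frame: x ahead of the robot, y to its left, z up, the work surface at z = 0. Lengths are in m, angles in rad, forces in N, time in s.
With the tool pointing down it reaches from about 0.35 to 0.9 m from the base axis. Payload 8.1 kg.
Tool frame: the origin (TCP) lies midway between the tips of the shut fingers; the grasp point (between the pads) lies 19 mm behind it; z points along the fingers, y is the direction in which the jaws open and shut (so a half turn about z gives the same grasp; the last joint's range is limited). The gripper opens to 92 mm and grips with 3 to 60 N. Pads are 19 mm wide; open, the fingers measure 130 mm over their backs; the gripper's body (75 mm by 190 mm) begins 47 mm behind the grasp point.
Start: joints at [1.242, 0.434, 0.025, 1.573, -0.012, 1.134, -0.075], TCP at [0.14, -0.609, 0.227] pointing down, gripper open.
Joint ranges: [-2.62, 2.62], [-0.44, 2.09], [-1.27, 1.32], [0.08, 2.57], [-1.32, 4.46], [0.12, 2], [-2.74, 2.74]. Speed limits (rad/s): [2.22, 2.22, 3.01, 3.01, 3.14, 3.14, 3.14].

### API

Orientations are given as [roll, pitch, yaw] about the fixed x, y, z axes, in that order (R = Rz(yaw) Ry(pitch) Rx(roll)).
In Python, from station import sense, read_camera, get_calibration, close_job gives the robot as it stands. The module is installed in compiled form; this text tells all that it offers.
- The arm moves only by the tool apply_moves, never from a script. Its argument "commands" is a list of rows, each an object of numbers: "x", "y", "z": the shift along the tool's x, y, z in cm; "wx", "wy", "wz": the turn, a rotation vector about the tool's x, y, z in degrees; "jaw": the opening, from 0 (shut) to 1 (fully open). A call has 1 to 8 rows; each row shifts and turns the commanded pose from where the row before left it, along the tool's axes as they then stand; what a row does not reach is not made up. A row lasts 1/8 s, in which the tool goes at most 62.5 mm and 10.7 degrees, less where a joint would pass 70% of its speed; a pose out of reach is approached as far as the arm can. A call with a gripper value outside its range is refused whole. The fingers move at their own pace and stop on an object; "squeeze" is the grip in N (left out, the last holds). Time passes only in rows, so rows that do not move let the fingers close. It gives the time, the measured TCP pose, the force and the opening at its end, in the units of the state.
- sense(): the state, without advancing time (a new reading comes with each control period).
- read_camera(name): name is "scene" or "top" or "wrist"; returns the picture (420x560x3 uint8, blue, green, red); there is no depth.
- get_calibration(name): a dict with "fx", "fy", "cx", "cy" (pixels), "extrinsics" (4x4, takes a point from camera to world coordinates). Camera axes: x right, y down, z forward; pixel columns grow to the right and rows downward; lengths in m; the calibration is good to about 2 mm. A picture is of the moment at which its call begins: read the wrist's pose just before it. get_calibration takes no time and is no camera call; for the wrist camera it gives the pose at the moment of the call.
- close_job(): hands the job in, once; it reports no verdict.
The state is a dict: "clock": time; "joint_positions": joint angles; "joint_vel": joint speeds; "joint_torque": joint torques, N m; "tool_pos": TCP position; "tcp_rot": TCP orientation; "force": force on the tool from outside, world axes, zero at the start; "torque": the same for the moment, N m; "width": finger opening in m.
Only numpy, scipy, OpenCV 4.12 (cv2) and the standard library are available. Lean on these libraries where they do the work, as an engineer would, in place of code of your own. Each camera call takes 0.05 s, during which the arm holds its last target.

### The job

The ceramic pieces are gathered in one end of the drying tray: take the rake from its plate and spread them over the screen in an even single layer. First along the tray's edge nearer to you, then along the edge farther from you, set the teeth on the bare screen behind the pieces and draw the outer pair to the end-of-stroke mark, pressing lightly all the way (about 5 N, never above 12 N), so that in the end each quarter of the tray has two pieces lying flat, the two inner pairs still in the end where they began. Then stand the rake upright in the middle of its plate again; move the pieces only with the rake and leave the vial, the tube holder and the sample tube alone.

Things in the scene. Friction and masses are not known exactly. Their poses are not given: they have to be found in the camera images.
- tray: open aluminium drying tray, fixed. Inside 168 mm (x) by 220 mm (y), walls 4 mm thick, 46 mm high. Origin: centre of its underside. At yaw 0 its +y points to the robot's left, +x away from the robot; turned up to 0.2 rad. Dark marks on both long rims: middle (y = 0) and end of stroke (y = +35 mm).
- screen: wire bed in the tray, 164 x 216 mm, level when free. Origin: upper face, on its spring hinge at the tray's left end (tray y = +110 mm, z = 26 mm). 5 N sinks the right end (-y) 5 to 15 mm; stiffness grows as 1/(distance from hinge squared), so a fixed-height stroke presses too little or too hard: follow the force. Rake with 3 to 8 N; above 12 N breaks the mount.
- rake_grip (a point): centre of the grip of an upright hand rake (0.1 to 0.2 kg) standing on its teeth on the plate. Grip: black rubber block, 30 mm (x) by 16 mm (y), from 52 to 106 mm above the tooth tips; this point is 80 mm above them. Grip from above across the 16 mm (fingers closing along its y). Axes as the rake's.
- rake: the rake; origin midway between its tooth tips, 80 mm below the grip point; z up. Steel head 44 mm wide (x), 26 mm deep (y), on two rows of four round teeth, 5 mm thick, 28 mm long, rows 19 mm apart, gaps 8 mm. It rakes along its y, either way.
- park_top (a point): centre of the upper face of the rake's parking plate, a flat grey plate fixed to the table, 100 x 80 x 4 mm, top 4 mm above the table.
- piece_1_center (a point): centre of the first of eight equal white hexagonal ceramic packing pieces, 22 mm across corners, 14 mm high, 14 g, lying flat on the screen. They start in a band in the tray's right half: four pairs at about x = -56, -18, 18, 56 mm, y -62 to -10 mm; the screen behind (y below -65 mm) is bare. 1, 2 are the pair nearest the robot, then 3, 4 and 5, 6 (the inner pairs), 7, 8 the farthest.
- piece_1: that piece; origin at the centre of its underside.
- piece_2_center (a point): centre of a like piece, one of pair 1, 2.
- piece_2: that piece; origin at the centre of its underside.
- piece_3_center (a point): centre of a like piece, one of pair 3, 4.
- piece_3: that piece; origin at the centre of its underside.
- piece_4_center (a point): centre of a like piece, one of pair 3, 4.
- piece_4: that piece; origin at the centre of its underside.
- piece_5_center (a point): centre of a like piece, one of pair 5, 6.
- piece_5: that piece; origin at the centre of its underside.
- piece_6_center (a point): centre of a like piece, one of pair 5, 6.
- piece_6: that piece; origin at the centre of its underside.
- piece_7_center (a point): centre of a like piece, one of pair 7, 8.
- piece_7: that piece; origin at the centre of its underside.
- piece_8_center (a point): centre of a like piece, one of pair 7, 8.
- piece_8: that piece; origin at the centre of its underside.
- vial_b: bystander: standing glass vial with screw cap, 24 mm wide, 54 mm high; origin at its underside. Leave it alone.
- holder: bystander: round black rubber tube holder, 69 mm wide, 51 mm high; origin at its underside. Leave it alone.
- tube_b: bystander: sample tube lying on the table, 102 mm long, 21 mm thick; origin at its underside. Leave it alone.

How it is judged:
By the outcome, as a careful person would: the job done as asked, in the order asked, and still so for the second after the job is handed in, with the robot touching nothing.
It also fails if it takes over 72 s, if anything falls off the work surface, if the arm or the gripper's body presses on something with over 40 N, if the wrist force passes 120 N, or if a joint passes its speed limit or range.

## Working session

There is one attempt and no reset: what is moved stays moved. The work goes in short steps, Python scripts to look and compute and a tool call to move; the robot and the scene stay as the last step left them, time stands still between calls to the robot, and variables do not carry over. Pictures are saved under pics/ and viewed, and the job is handed in when it is done.

Besides the shell and the picture viewer there is one more tool, called by a JSON object that holds its "name" and its "arguments", one argument or row to a line. apply_moves: Moves the arm, as the interface text tells. Its arguments: {"type":"object","properties":{"commands":{"type":"array","items":{"type":"object","properties":{"x":{"type":"number"},"y":{"type":"number"},"z":{"type":"number"},"wx":{"type":"number"},"wy":{"type":"number"},"wz":{"type":"number"},"jaw":{"type":"number"}}}},"squeeze":{"type":"number"}},"required":["commands"]}

```bash
mkdir -p pics; ls; python3 - <<'E'
from station import *
import cv2,numpy as np
np.set_printoptions(precision=4,suppress=True)
print(sense())
for n in ["scene","top","wrist"]:
    c=get_calibration(n);print(n,c)
    cv2.imwrite(f"pics/{n}0.png",read_camera(n))
E
```

```text
pics
{'clock': 0.0, 'joint_positions': array([ 1.2424,  0.4353,  0.025 ,  1.5741, -0.0116,  1.134 , -0.0751]), 'joint_vel': array([ 0.0023,  0.001 , -0.0011,  0.0009, -0.0003, -0.0001,  0.0002]), 'joint_torque': array([ -0.0003, -66.7875,   0.9848, -31.4463,  -0.0605,   0.043 ,
         0.0002]), 'tool_pos': array([ 0.1398, -0.6086,  0.2259]), 'tcp_rot': array([-3.14  ,  0.0001,  0.2258]), 'force': array([-0.0632,  0.0965,  0.0694]), 'torque': array([ 0.0154,  0.0013, -0.0009]), 'width': 0.09160970256423163}
scene {'fx': 437.0711875588008, 'fy': 437.0711875588008, 'cx': 283.84872541446134, 'cy': 208.14526159269744, 'extrinsics': array([[-0.6274, -0.3305,  0.7051, -0.412 ],
       [-0.7787,  0.2669, -0.5678,  0.6947],
       [-0.0006, -0.9053, -0.4248,  0.6658],
       [ 0.    ,  0.    ,  0.    ,  1.    ]])}
top {'fx': 542.4388077634528, 'fy': 542.4388077634528, 'cx': 281.70662762731314, 'cy': 208.9246660448756, 'extrinsics': array([[-0.0266, -0.9869,  0.1589,  0.2563],
       [-0.9996,  0.0269, -0.0003, -0.0824],
       [-0.004 , -0.1588, -0.9873,  1.6923],
       [ 0.    ,  0.    ,  0.    ,  1.    ]])}
wrist {'fx': 366.54781818507524, 'fy': 366.54781818507524, 'cx': 275.28207634289356, 'cy': 207.92760060606494, 'extrinsics': array([[ 0.2239, -0.9303, -0.2906,  0.2194],
       [-0.9746, -0.2139, -0.0659, -0.5911],
       [-0.0008,  0.298 , -0.9546,  0.3841],
       [ 0.    ,  0.    ,  0.    ,  1.    ]])}
```

View pics/scene0.png

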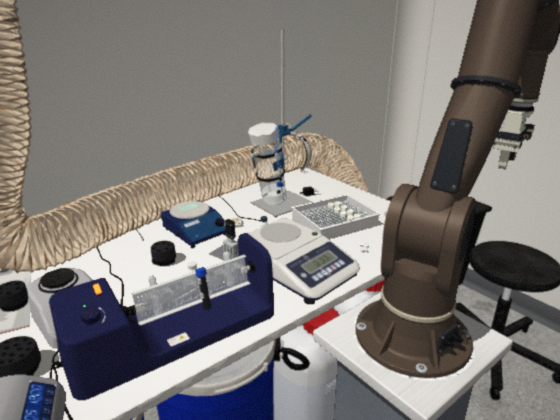

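View pics/top0.png

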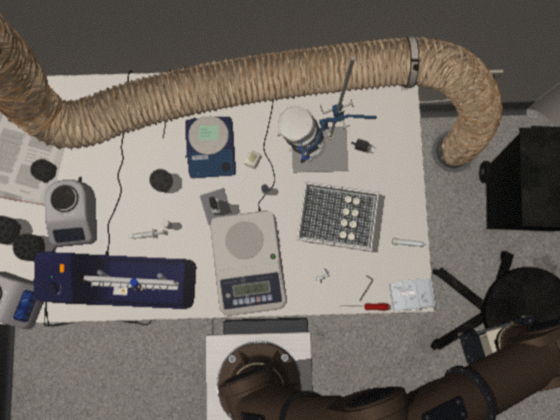

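View pics/wrist0.png

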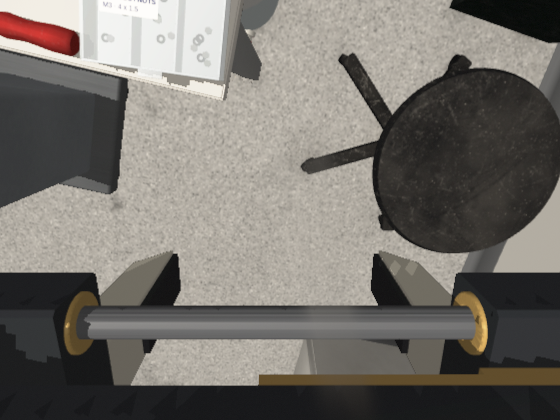

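The top view shows the tray at about (340,217), with the pieces on its right side, and the rake on its plate at about (215,205). I'll enlarge it and fit the tray and plate.

```bash
python3 - <<'E'
import cv2
im=cv2.imread("pics/top0.png")
cv2.imwrite("pics/top0z.png",cv2.resize(im[165:265,285:435],None,fx=5.3,fy=5.3,interpolation=cv2.INTER_CUBIC))
cv2.imwrite("pics/top0y.png",cv2.resize(im[145:245,140:290],None,fx=5.3,fy=5.3,interpolation=cv2.INTER_CUBIC))
im=cv2.imread("pics/scene0.png")
cv2.imwrite("pics/scene0z.png",cv2.resize(im[170:290,200:400],None,fx=4,fy=4,interpolation=cv2.INTER_CUBIC))
E
```

```text
(no output)
```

View pics/top0z.png

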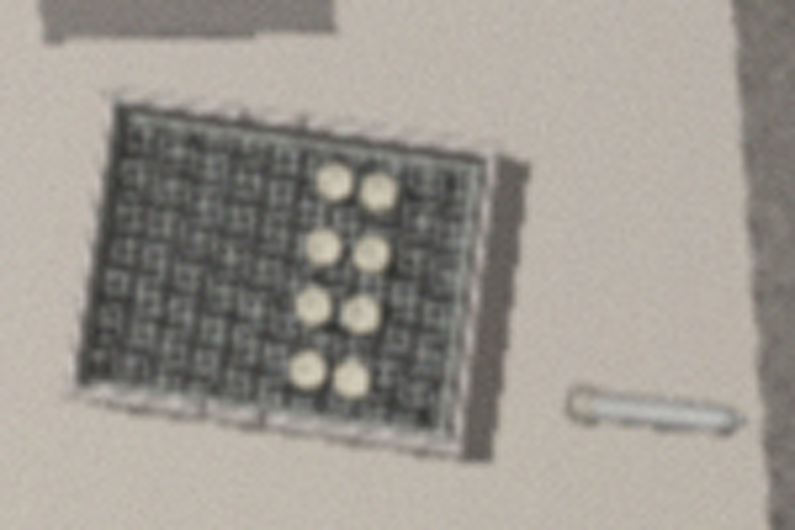

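View pics/top0y.png

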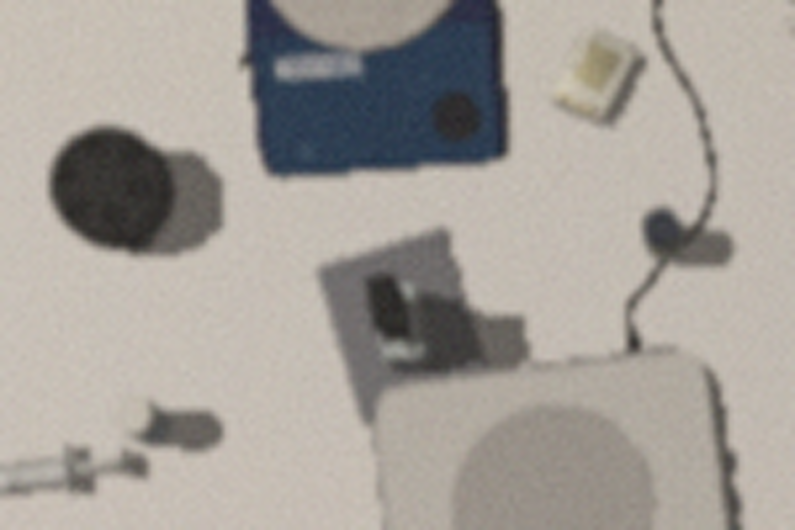

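View pics/scene0z.png

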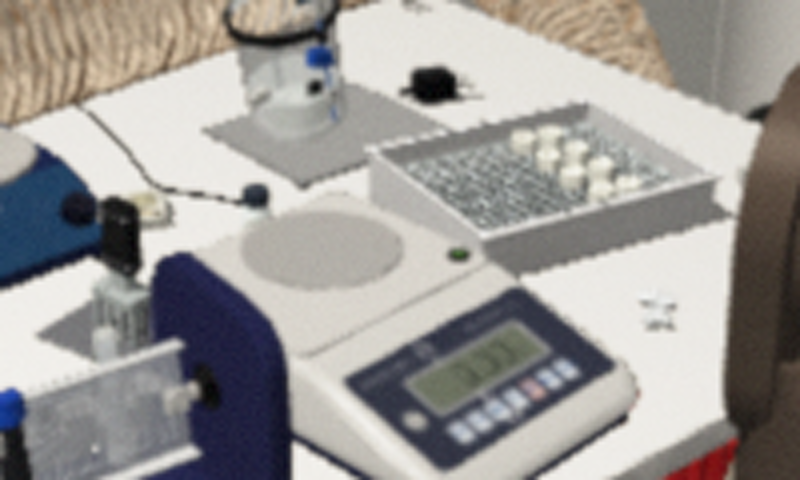

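```bash
cat > h.py <<'E'
from station import *
import cv2,numpy as np
from scipy.spatial.transform import Rotation as R
np.set_printoptions(precision=4,suppress=True)
def cast(c,px,z):
    px=np.atleast_2d(np.array(px,float));E=c["extrinsics"]
    d=np.c_[(px[:,0]-c["cx"])/c["fx"],(px[:,1]-c["cy"])/c["fy"],np.ones(len(px))]@E[:3,:3].T
    o=E[:3,3];return o+d*((z-o[2])/d[:,2])[:,None]
def proj(c,P):
    P=np.atleast_2d(P);E=c["extrinsics"];q=(P-E[:3,3])@E[:3,:3]
    return np.c_[c["fx"]*q[:,0]/q[:,2]+c["cx"],c["fy"]*q[:,1]/q[:,2]+c["cy"]]
def goal(P,rpy):
    "shift in tool axes cm and rotvec deg from current pose to goal (x,y,z ; rpy)"
    s=sense();A=R.from_euler('xyz',s["tcp_rot"]);B=R.from_euler('xyz',rpy)
    print("shift cm",A.inv().apply(np.array(P)-s["tool_pos"])*100,"rot deg",np.degrees((A.inv()*B).as_rotvec()),"t",s["clock"])
def st():
    s=sense();print("t",s["clock"],"tcp",s["tool_pos"],s["tcp_rot"],"F",s["force"],"w",round(s["width"],4));return s
E
python3 - <<'E'
from h import *
c=get_calibration("top")
un=lambda p,off:(np.array(p,float)+.5)/5.3-.5+np.array(off)
t=cast(c,un([(117,95),(492,153),(465,452),(78,393)],(285,165)),.046);print("tray",t,t.mean(0))
for i in range(4):print(np.linalg.norm(t[i]-t[(i+1)%4]))
p=cast(c,un([(320,268),(447,230),(367,420)],(140,145)),.004);print("plate",p,np.linalg.norm(p[0]-p[1]))
g=cast(c,un([(385,285)],(140,145)),.11);print("griptop",g)
im=cv2.imread("pics/top0.png").astype(int)
v=cast(c,un([(662,228),(110,187),(655,410)],(0,0))*0+[(140+662/5.3,145+228/5.3),(140+110/5.3,145+187/5.3),(285+655/5.3,165+410/5.3)],.05);print("vial,holder,tube(z.05)",v)
b=cast(c,[(140+380/5.3,145+385/5.3),(140+705/5.3,145+360/5.3)],.07);print("balance corners",b)
E
```

```text
tray [[ 0.602  -0.1624  0.046 ]
 [ 0.5615 -0.3794  0.046 ]
 [ 0.3879 -0.3545  0.046 ]
 [ 0.4278 -0.134   0.046 ]] [ 0.4948 -0.2576  0.046 ]
0.22078931420418466
0.17539013841074583
0.22401188831388394
0.17645050406875284
plate [[0.5792 0.1747 0.004 ]
 [0.6003 0.0986 0.004 ]
 [0.4868 0.1471 0.004 ]] 0.07898477224677801
griptop [[0.5483 0.1222 0.11  ]]
vial,holder,tube(z.05) [[ 0.5874 -0.0328  0.05  ]
 [ 0.6206  0.289   0.05  ]
 [ 0.4074 -0.4649  0.05  ]]
balance corners [[ 0.4965  0.1294  0.07  ]
 [ 0.5059 -0.0563  0.07  ]]
```

```bash
python3 - <<'E'
from h import *
goal([.44,-.26,.33],[np.pi,0,-.17])
E
```

```text
shift cm [ 37.0656 -27.2867 -10.3571] rot deg [-0.0639  0.0204 22.6735] t 0.15
```

{"name": "apply_moves", "arguments": {
  "commands": [
    {"x": 2,"y": -1.5,"z": -2},
    {"x": 4.4,"y": -3.2,"z": -1.5},
    {"x": 4.4,"y": -3.2,"z": -1.5},
    {"x": 4.4,"y": -3.2,"z": -1.5},
    {"x": 4.4,"y": -3.2,"z": -1.5},
    {"x": 4.4,"y": -3.2,"z": -1.2},
    {"x": 4.4,"y": -3.2,"z": -1},
    {"x": 4.4,"y": -3.2}
  ]
}}

```text
$.commands[0]: bad value
```

{"name": "apply_moves", "arguments": {
  "commands": [
    {"x": 4.2,"y": -3.2,"jaw": 0.6},
    {"wz": 8},
    {"wz": 8},
    {"wz": 6.7},
    {}
  ]
}}

```text
$.commands[0]: bad value
```

```bash
python3 - <<'E'
from h import *
import pickle
st();c=get_calibration("wrist");im=read_camera("wrist");st()
cv2.imwrite("pics/w1.png",im);pickle.dump(c,open("pics/w1.pkl","wb"))
E
```

```text
t 0.15 tcp [ 0.1398 -0.6088  0.2262] [-3.1404  0.0001  0.2257] F [ 0.5547 -1.4444 -0.8414] w 0.0916
t 0.2 tcp [ 0.1398 -0.6089  0.2263] [-3.1407  0.0001  0.2257] F [-0.0129  0.5996  0.0781] w 0.0915
```

View pics/w1.png

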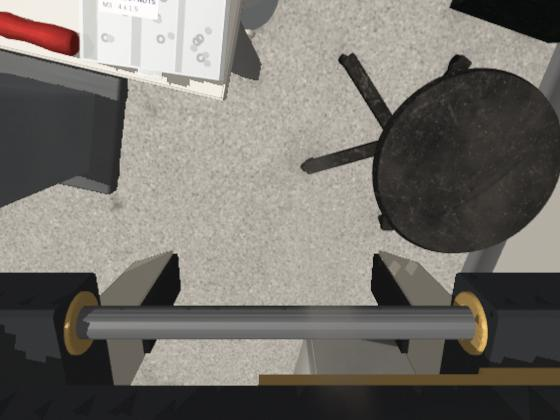

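The moves were refused, so the view hasn't changed. Perhaps every row needs all the keys.

{"name": "apply_moves", "arguments": {
  "commands": [
    {"x": 2,"y": -1.5,"z": -2,"wx": 0,"wy": 0,"wz": 0,"jaw": 1},
    {"x": 4.4,"y": -3.2,"z": -1.5,"wx": 0,"wy": 0,"wz": 0,"jaw": 1},
    {"x": 4.4,"y": -3.2,"z": -1.5,"wx": 0,"wy": 0,"wz": 0,"jaw": 1},
    {"x": 4.4,"y": -3.2,"z": -1.5,"wx": 0,"wy": 0,"wz": 0,"jaw": 1},
    {"x": 4.4,"y": -3.2,"z": -1.5,"wx": 0,"wy": 0,"wz": 0,"jaw": 1},
    {"x": 4.4,"y": -3.2,"z": -1.2,"wx": 0,"wy": 0,"wz": 0,"jaw": 1},
    {"x": 4.4,"y": -3.2,"z": -1,"wx": 0,"wy": 0,"wz": 0,"jaw": 1},
    {"x": 4.4,"y": -3.2,"z": 0,"wx": 0,"wy": 0,"wz": 0,"jaw": 1}
  ]
}}

```text
clock: 1.2
tool_pos: [0.4073, -0.3015, 0.3296]
tcp_rot: [3.14, -0.001, 0.226]
force: [0.0, -0.5, -0.0]
width: 0.0917
```

{"name": "apply_moves", "arguments": {
  "commands": [
    {"x": 4.2,"y": -3.2,"z": 0,"wx": 0,"wy": 0,"wz": 0,"jaw": 0.6},
    {"x": 0,"y": 0,"z": 0,"wx": 0,"wy": 0,"wz": 8,"jaw": 0.6},
    {"x": 0,"y": 0,"z": 0,"wx": 0,"wy": 0,"wz": 8,"jaw": 0.6},
    {"x": 0,"y": 0,"z": 0,"wx": 0,"wy": 0,"wz": 6.7,"jaw": 0.6},
    {"x": 0,"y": 0,"z": 0,"wx": 0,"wy": 0,"wz": 0,"jaw": 0.6}
  ]
}}

```text
clock: 1.82
tool_pos: [0.4398, -0.2621, 0.3286]
tcp_rot: [3.142, 0.0, -0.17]
force: [-0.0, 0.5, 0.2]
width: 0.0557
```

```bash
python3 - <<'E'
from h import *
import pickle
st();c=get_calibration("wrist");im=read_camera("wrist");st()
cv2.imwrite("pics/w1.png",im);pickle.dump(c,open("pics/w1.pkl","wb"))
E
```

```text
t 1.825 tcp [ 0.4398 -0.2621  0.3286] [ 3.1416  0.0003 -0.1696] F [-0.022   0.5497  0.2364] w 0.0557
t 1.875 tcp [ 0.4398 -0.2622  0.3287] [ 3.1415  0.0002 -0.1678] F [ 0.8241 -0.7029 -0.8373] w 0.0553
```

View pics/w1.png

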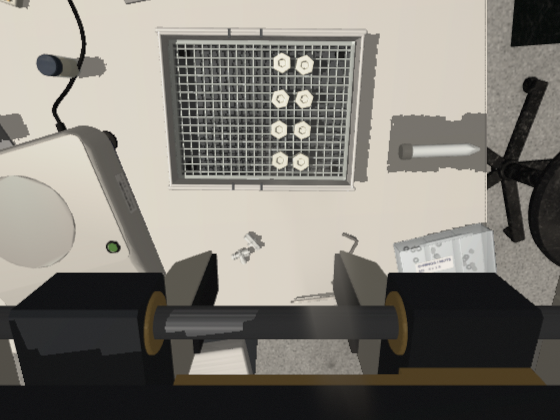

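Wrist view: tray rim corners are near (157,31), (366,32), (354,188) and (170,188). The rim marks are at columns of about 230 (end of stroke) and 262 (middle). The eight pieces are at (282,63) to (300,161).

```bash
python3 - <<'E'
import cv2
im=cv2.imread("pics/w1.png")
cv2.imwrite("pics/w1z.png",cv2.resize(im[20:200,145:380],None,fx=3.3,fy=3.3,interpolation=cv2.INTER_CUBIC))
E
```

```text
(no output)
```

View pics/w1z.png

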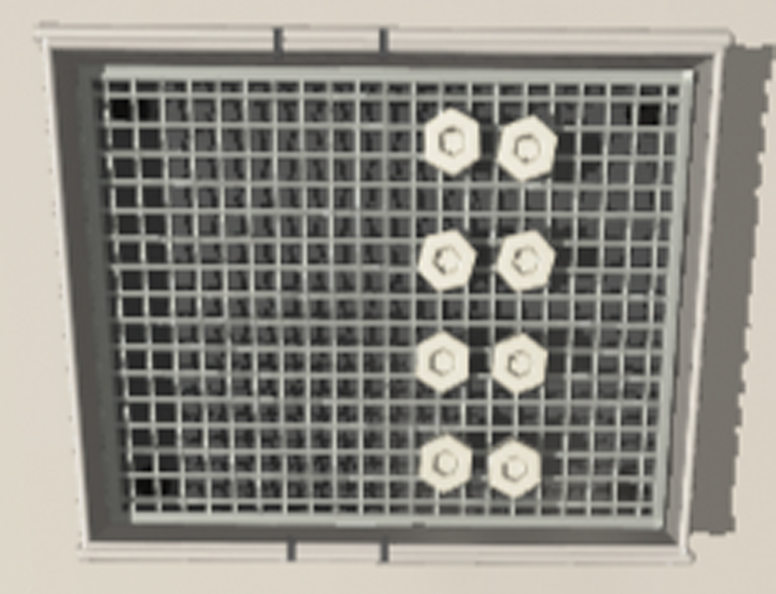

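```bash
python3 - <<'E'
from h import *
import pickle
c=pickle.load(open("pics/w1.pkl","rb"));im=cv2.imread("pics/w1.png")
un=lambda p:(np.array(p,float)+.5)/3.3-.5+np.array([145,20])
m=cast(c,un([(278,40),(383,40),(291,551),(384,551)]),.046)  # rim marks
print(m)
mid=(m[1]+m[3])/2; y=(m[0]-m[1]+m[2]-m[3])[:2]; x=(m[1]-m[3])[:2]
print("center",mid,"len y",np.linalg.norm(y)/2,"len x",np.linalg.norm(x),"yaw y",np.arctan2(-y[0],y[1]),"yaw x",np.arctan2(x[1],x[0]))
t=cast(c,un([(38,30),(728,33),(690,556),(82,554)]),.046);print(t,t.mean(0))
for i in range(4):print(np.linalg.norm(t[i]-t[(i+1)%4]))
a=t[0]-t[1]+t[3]-t[2];print("yaw long",np.arctan2(-a[0],a[1]));a=t[0]-t[3]+t[1]-t[2];print("yaw short",np.arctan2(a[1],a[0]))
g=im[20:200,145:380].astype(int);hsv=cv2.cvtColor(im,cv2.COLOR_BGR2HSV)
mk=((im.min(2)>175)*255).astype(np.uint8);mk[:38]=0;mk[185:]=0;mk[:,:265]=0;mk[:,320:]=0
mk=cv2.morphologyEx(mk,cv2.MORPH_OPEN,np.ones((5,5),np.uint8))
cs,_=cv2.findContours(mk,cv2.RETR_EXTERNAL,cv2.CHAIN_APPROX_NONE)
yaw=np.arctan2(-y[0],y[1]) 
yaw=-.168
for k in cs:
    if cv2.contourArea(k)<60: continue
    (u,v),r=cv2.minEnclosingCircle(k);P=cast(c,[(u,v)],.040)[0]
    d=P[:2]-t.mean(0)[:2];print("piece px",round(u),round(v),round(r,1),P,"tray",[np.cos(yaw)*d[0]+np.sin(yaw)*d[1],-np.sin(yaw)*d[0]+np.cos(yaw)*d[1]])
E
```

```text
[[ 0.5924 -0.237   0.046 ]
 [ 0.5865 -0.2714  0.046 ]
 [ 0.4207 -0.2059  0.046 ]
 [ 0.4148 -0.2403  0.046 ]]
center [ 0.5007 -0.2558  0.046 ] len y 0.034850385123486635 len x 0.17447952534792757 yaw y -0.16957524921581787 yaw x -0.17927885168803614
[[ 0.6088 -0.1593  0.046 ]
 [ 0.5693 -0.3844  0.046 ]
 [ 0.3936 -0.3531  0.046 ]
 [ 0.4328 -0.1284  0.046 ]] [ 0.5011 -0.2563  0.046 ]
0.2285166742721477
0.1785146658817808
0.2281149170235523
0.17865090928239646
yaw long -0.17324629714468429
yaw short -0.17517720414554203
piece px 306 130 5.4 [ 0.4729 -0.3054  0.04  ] tray [np.float64(-0.01958740935116439), np.float64(-0.053126844396902004)]
piece px 282 130 6.0 [ 0.4784 -0.2766  0.04  ] tray [np.float64(-0.01895356680945394), np.float64(-0.023797781866348525)]
piece px 308 100 5.9 [ 0.507  -0.3122  0.04  ] tray [np.float64(0.015182369876261825), np.float64(-0.05409795516866078)]
piece px 282 99 6.5 [ 0.5128 -0.2835  0.04  ] tray [np.float64(0.016031023037706666), np.float64(-0.024844255932157795)]
piece px 308 65 6.1 [ 0.5442 -0.3177  0.04  ] tray [np.float64(0.052722199488513), np.float64(-0.05333190706274718)]
piece px 285 63 6.7 [ 0.551  -0.2927  0.04  ] tray [np.float64(0.05523971790748902), np.float64(-0.027516583351184395)]
```

Tray centre is (0.501, -0.256) with yaw -0.174. The measured sizes (228 × 178 mm outside, 35 mm between marks) match those given. Next I'll look at the rake.

{"name": "apply_moves", "arguments": {
  "commands": [
    {"x": -0.2,"y": -3,"z": 0,"wx": 0,"wy": 0,"wz": 0,"jaw": 0.6},
    {"x": -0.2,"y": -5.8,"z": 0,"wx": 0,"wy": 0,"wz": 0,"jaw": 0.6},
    {"x": -0.2,"y": -5.8,"z": 0,"wx": 0,"wy": 0,"wz": 0,"jaw": 0.6},
    {"x": -0.2,"y": -5.8,"z": 0,"wx": 0,"wy": 0,"wz": 0,"jaw": 0.6},
    {"x": -0.2,"y": -5.8,"z": 0,"wx": 0,"wy": 0,"wz": 0,"jaw": 0.6},
    {"x": -0.2,"y": -5.8,"z": 0,"wx": 0,"wy": 0,"wz": 0,"jaw": 0.6},
    {"x": -0.3,"y": -5,"z": 0,"wx": 0,"wy": 0,"wz": 0,"jaw": 0.6},
    {"x": 0,"y": 0,"z": 0,"wx": 0,"wy": 0,"wz": -9,"jaw": 0.6}
  ]
}}

```text
clock: 2.88
tool_pos: [0.4874, 0.1098, 0.3288]
tcp_rot: [-3.14, 0.0, -0.002]
force: [0.3, -0.8, 0.4]
width: 0.0552
```

{"name": "apply_moves", "arguments": {
  "commands": [
    {"x": 0,"y": 0,"z": 0,"wx": 0,"wy": 0,"wz": -9,"jaw": 0.6},
    {"x": 0,"y": 0,"z": 0,"wx": 0,"wy": 0,"wz": -8.4,"jaw": 0.6},
    {"x": 0,"y": 0,"z": 0,"wx": 0,"wy": 0,"wz": 0,"jaw": 0.6}
  ]
}}

```text
clock: 3.25
tool_pos: [0.4878, 0.1048, 0.3287]
tcp_rot: [-3.142, 0.0, 0.291]
force: [-0.0, 0.1, 0.5]
width: 0.0549
```

```bash
python3 - <<'E'
from h import *
import pickle
st();c=get_calibration("wrist");im=read_camera("wrist");st()
cv2.imwrite("pics/w2.png",im);pickle.dump(c,open("pics/w2.pkl","wb"))
E
```

```text
t 3.25 tcp [0.4878 0.1048 0.3287] [-3.1416  0.0001  0.2913] F [-0.0245  0.1457  0.506 ] w 0.0549
t 3.3 tcp [0.4879 0.1048 0.3287] [-3.1416  0.0001  0.2884] F [ 0.2816  0.2786 -0.8046] w 0.0552
```

View pics/w2.png

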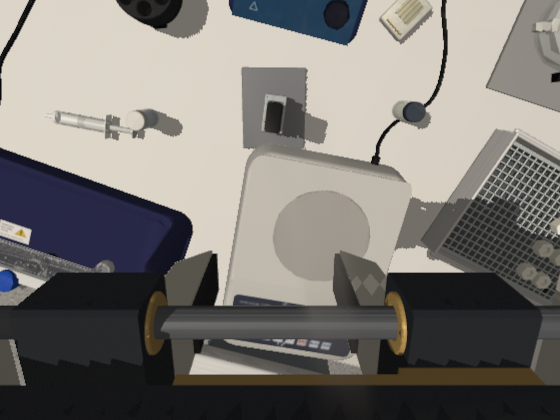

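```bash
python3 - <<'E'
import cv2
im=cv2.imread("pics/w2.png")
cv2.imwrite("pics/w2z.png",cv2.resize(im[55:165,225:335],None,fx=5,fy=5,interpolation=cv2.INTER_CUBIC))
E
```

```text
(no output)
```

View pics/w2z.png

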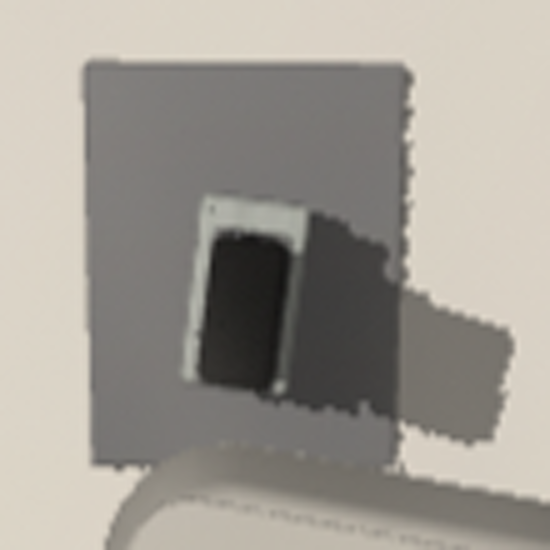

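```bash
python3 - <<'E'
from h import *
import pickle
c=pickle.load(open("pics/w2.pkl","rb"))
un=lambda p:(np.array(p,float)+.5)/5-.5+np.array([225,55])
print("cam",c["extrinsics"][:3,3])
p=cast(c,un([(86,64),(408,68),(93,464),(402,464)]),.004);print("plate",p)
for a,b in((0,1),(2,3),(0,2),(1,3)):print(np.linalg.norm(p[a]-p[b]))
x=p[0]-p[2];print("yaw",np.arctan2(x[1],x[0])); y=p[0]-p[1];yaw=np.arctan2(-y[0],y[1]);print("yaw",yaw)
C=(p[0]+p[1])/2; yw=.29; print("center",C-.05*np.array([np.cos(yw),np.sin(yw),0]))
for z in(.11,.058,.048):
    g=cast(c,un([(213,232),(292,236),(277,390),(197,385)]),z);h=cast(c,un([(205,196),(310,212),(183,378)]),z)
    x=g[0]-g[3];y=g[0]-g[1];print(z,"grip",g.mean(0),"L",np.linalg.norm(x),np.linalg.norm(y),"yaw",np.arctan2(x[1],x[0]),np.arctan2(-y[0],y[1]))
    x=h[0]-h[2];y=h[0]-h[1];print("  head",(h[1]+h[2])/2,"L",np.linalg.norm(x),np.linalg.norm(y),"yaw",np.arctan2(x[1],x[0]),np.arctan2(-y[0],y[1]))
E
```

```text
cam [0.566  0.1278 0.4867]
plate [[0.5836 0.1759 0.004 ]
 [0.6056 0.0996 0.004 ]
 [0.4893 0.1484 0.004 ]
 [0.5126 0.0708 0.004 ]]
0.07937318207801847
0.08107560463414568
0.09819352919906325
0.09728110108759651
yaw 0.2828824608854031
yaw 0.2798146808874447
center [0.5467 0.1234 0.004 ]
0.11 grip [0.5442 0.1228 0.11  ] L 0.02989700220968763 0.015613387541096053 yaw 0.17642650048834405 0.2427971736113068
  head [0.5471 0.1235 0.11  ] L 0.03540792333144217 0.020850775504485195 yaw 0.15773061852223802 0.14675795928753252
0.058 grip [0.5411 0.1222 0.058 ] L 0.03402413368026974 0.017768737520043862 yaw 0.17642650048834432 0.2427971736113067
  head [0.5445 0.1229 0.058 ] L 0.040295809871511545 0.023729120669898452 yaw 0.1577306185222384 0.14675795928753077
0.048 grip [0.5406 0.122  0.048 ] L 0.0348178128092278 0.018183227900610787 yaw 0.17642650048834477 0.24279717361131192
  head [0.544  0.1228 0.048 ] L 0.041235788052294095 0.02428264858632409 yaw 0.1577306185222388 0.1467579592875309
```

Plate centre is (0.547, 0.123) with yaw 0.28. The grip's top face measures 30 × 15.6 mm as expected, centred at (0.544, 0.123), with rake yaw about 0.165. Descending to the grip.

{"name": "apply_moves", "arguments": {
  "commands": [
    {"x": 0,"y": 0,"z": 0,"wx": 0,"wy": 0,"wz": 7.2,"jaw": 0.6},
    {"x": 2.9,"y": -0.45,"z": 3,"wx": 0,"wy": 0,"wz": 0,"jaw": 0.6},
    {"x": 2.95,"y": -0.4,"z": 4,"wx": 0,"wy": 0,"wz": 0,"jaw": 0.6},
    {"x": 0,"y": 0,"z": 4,"wx": 0,"wy": 0,"wz": 0,"jaw": 0.6},
    {"x": 0,"y": 0,"z": 4,"wx": 0,"wy": 0,"wz": 0,"jaw": 0.6},
    {"x": 0,"y": 0,"z": 0,"wx": 0,"wy": 0,"wz": 0,"jaw": 0.6}
  ]
}}

```text
clock: 4.05
tool_pos: [0.5423, 0.122, 0.1762]
tcp_rot: [3.141, 0.006, 0.163]
force: [-0.5, 0.1, 0.6]
width: 0.055
```

```bash
python3 - <<'E'
from h import *
import pickle
st();goal([.544,.1228,.065],[np.pi,0,.165]);c=get_calibration("wrist");im=read_camera("wrist")
cv2.imwrite("pics/w3.png",im);pickle.dump(c,open("pics/w3.pkl","wb"))
E
```

```text
t 4.05 tcp [0.5423 0.122  0.1762] [3.141  0.0059 0.1629] F [-0.5271  0.0627  0.6084] w 0.055
shift cm [ 0.2456 -0.0543 11.1179] rot deg [ 0.0354  0.336  -0.1225] t 4.05
```

View pics/w3.png

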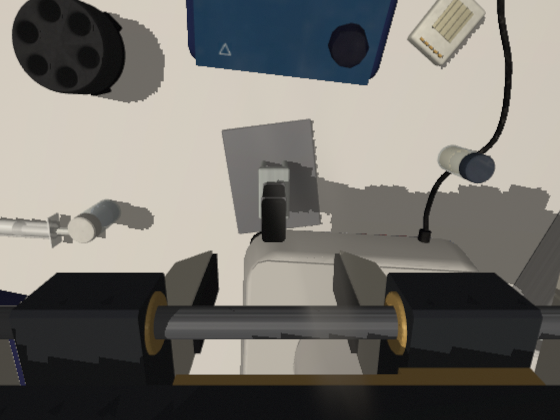

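The rake is centred between the fingers (column ~275) and parallel to them. Descend and grip.

{"name": "apply_moves", "arguments": {
  "commands": [
    {"x": 0.1,"y": 0,"z": 2.5,"wx": 0,"wy": 0,"wz": 0,"jaw": 0.6},
    {"x": 0,"y": 0,"z": 3.5,"wx": 0,"wy": 0,"wz": 0,"jaw": 0.6},
    {"x": 0,"y": 0,"z": 3,"wx": 0,"wy": 0,"wz": 0,"jaw": 0.6},
    {"x": 0,"y": 0,"z": 2,"wx": 0,"wy": 0,"wz": 0,"jaw": 0.6},
    {"x": 0,"y": 0,"z": 0,"wx": 0,"wy": 0,"wz": 0,"jaw": 0.6},
    {"x": 0,"y": 0,"z": 0,"wx": 0,"wy": 0,"wz": 0,"jaw": 0.6}
  ]
}}

```text
clock: 4.85
tool_pos: [0.5466, 0.1236, 0.0707]
tcp_rot: [-3.141, -0.003, 0.164]
force: [-0.6, -0.6, 0.0]
width: 0.0551
```

```bash
python3 - <<'E'
from h import *
st();goal([.544,.1228,.065],[np.pi,0,.165])
E
```

```text
t 4.85 tcp [0.5466 0.1236 0.0707] [-3.1414 -0.003   0.164 ] F [-0.5896 -0.6108  0.0425] w 0.0551
shift cm [-0.2725  0.033   0.5731] rot deg [-0.0108 -0.1726 -0.0561] t 4.85
```

{"name": "apply_moves", "arguments": {
  "commands": [
    {"x": -0.2,"y": 0,"z": 0.4,"wx": 0,"wy": 0,"wz": 0,"jaw": 0.6},
    {"x": 0,"y": 0,"z": 0,"wx": 0,"wy": 0,"wz": 0,"jaw": 0.15},
    {"x": 0,"y": 0,"z": 0,"wx": 0,"wy": 0,"wz": 0,"jaw": 0},
    {"x": 0,"y": 0,"z": 0,"wx": 0,"wy": 0,"wz": 0,"jaw": 0},
    {"x": 0,"y": 0,"z": 0,"wx": 0,"wy": 0,"wz": 0,"jaw": 0},
    {"x": 0,"y": 0,"z": 0,"wx": 0,"wy": 0,"wz": 0,"jaw": 0},
    {"x": 0,"y": 0,"z": 0,"wx": 0,"wy": 0,"wz": 0,"jaw": 0}
  ],
  "squeeze": 40
}}

```text
clock: 5.72
tool_pos: [0.5431, 0.1228, 0.0646]
tcp_rot: [3.142, 0.0, 0.165]
force: [-0.3, -0.6, -0.8]
width: 0.0153
```

```bash
python3 - <<'E'
from h import *
s=st();print(s["torque"],s["joint_vel"])
E
```

```text
t 5.725 tcp [0.5431 0.1228 0.0646] [3.1416 0.0002 0.1647] F [-0.2681 -0.554  -0.7921] w 0.0153
[ 0.0533 -0.0187  0.0136] [-0.0015 -0.0001  0.0008  0.0016 -0.0009 -0.0007  0.0004]
```

{"name": "apply_moves", "arguments": {
  "commands": [
    {"x": 0,"y": 0,"z": -1,"wx": 0,"wy": 0,"wz": 0,"jaw": 0},
    {"x": 0,"y": 0,"z": -3,"wx": 0,"wy": 0,"wz": 0,"jaw": 0},
    {"x": 0,"y": 0,"z": -4,"wx": 0,"wy": 0,"wz": 0,"jaw": 0},
    {"x": 0,"y": 0,"z": -4,"wx": 0,"wy": 0,"wz": 0,"jaw": 0},
    {"x": 0,"y": 0,"z": -2,"wx": 0,"wy": 0,"wz": 0,"jaw": 0},
    {"x": 0,"y": 0,"z": 0,"wx": 0,"wy": 0,"wz": 0,"jaw": 0}
  ]
}}

```text
clock: 6.48
tool_pos: [0.544, 0.1232, 0.2067]
tcp_rot: [-3.141, -0.004, 0.165]
force: [0.3, -0.2, -1.8]
width: 0.0161
```

```bash
python3 - <<'E'
from h import *
st()
cv2.imwrite("pics/w4.png",read_camera("wrist"));s=st();print(s["torque"])
# near stroke start: tray (-.058,-.086), TCP over it
yaw=-.174;C=np.array([.5008,-.256]);Rz=np.array([[np.cos(yaw),-np.sin(yaw)],[np.sin(yaw),np.cos(yaw)]])
for n,t in (("nearS",(-.058,-.086)),("nearE",(-.058,.035)),("farS",(.058,-.086)),("farE",(.058,.035))): print(n,C+Rz@t)
goal(np.r_[C+Rz@(-.058,-.086),.20],[np.pi,0,yaw])
E
```

```text
t 6.475 tcp [0.544  0.1232 0.2067] [-3.1414 -0.0035  0.1646] F [ 0.265  -0.1862 -1.8288] w 0.0161
t 6.525 tcp [0.5433 0.1228 0.2052] [ 3.1414 -0.0011  0.1646] F [ 0.2698 -0.5046 -3.0741] w 0.0156
[ 0.0735  0.0937 -0.0373]
nearS [ 0.4288 -0.3307]
nearE [ 0.4497 -0.2115]
farS [ 0.543  -0.3507]
farE [ 0.564  -0.2316]
shift cm [-18.7235  42.8528   0.5007] rot deg [-0.0026 -0.0647 19.3983] t 6.525
```

View pics/w4.png

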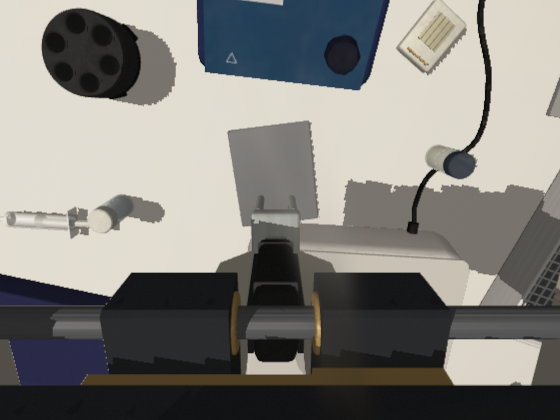

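{"name": "apply_moves", "arguments": {
  "commands": [
    {"x": -1.2,"y": 2.8,"z": 0,"wx": 0,"wy": 0,"wz": 0,"jaw": 0},
    {"x": -2.2,"y": 5,"z": 0,"wx": 0,"wy": 0,"wz": 2,"jaw": 0},
    {"x": -2.35,"y": 5.35,"z": 0,"wx": 0,"wy": 0,"wz": 0,"jaw": 0},
    {"x": -2.35,"y": 5.35,"z": 0,"wx": 0,"wy": 0,"wz": 0,"jaw": 0},
    {"x": -2.35,"y": 5.35,"z": 0,"wx": 0,"wy": 0,"wz": 0,"jaw": 0},
    {"x": -2.35,"y": 5.35,"z": 0,"wx": 0,"wy": 0,"wz": 0,"jaw": 0},
    {"x": -2.35,"y": 5.35,"z": 0,"wx": 0,"wy": 0,"wz": 0,"jaw": 0},
    {"x": -1.4,"y": 4,"z": 0,"wx": 0,"wy": 0,"wz": 5,"jaw": 0}
  ]
}}

```text
clock: 7.52
tool_pos: [0.4295, -0.2841, 0.2033]
tcp_rot: [-3.141, 0.003, 0.038]
force: [-0.2, -0.1, -1.1]
width: 0.0162
```

{"name": "apply_moves", "arguments": {
  "commands": [
    {"x": 0,"y": 0,"z": 0,"wx": 0,"wy": 0,"wz": 7,"jaw": 0},
    {"x": 0,"y": 0,"z": 0,"wx": 0,"wy": 0,"wz": 5.4,"jaw": 0},
    {"x": 0,"y": 0,"z": 0,"wx": 0,"wy": 0,"wz": 0,"jaw": 0}
  ]
}}

```text
clock: 7.9
tool_pos: [0.431, -0.2813, 0.2034]
tcp_rot: [-3.141, 0.002, -0.173]
force: [0.2, -0.5, -2.2]
width: 0.0156
```

```bash
cat >> h.py <<'E'
yaw=-.174;C=np.array([.5008,-.256]);Rz=np.array([[np.cos(yaw),-np.sin(yaw)],[np.sin(yaw),np.cos(yaw)]])
def tr():
    s=sense();a=R.from_euler('xyz',s["tcp_rot"]);tip=s["tool_pos"]+a.apply([0,0,.0606])
    print("tip in tray mm",Rz.T@(tip[:2]-C)*1000,"tip z",tip[2]*1000,"Fz",s["force"],"rpy",s["tcp_rot"],"t",s["clock"])
E
python3 - <<'E'
from h import *
tr();goal(np.r_[C+Rz@(-.058,-.086),.20],[np.pi,0,yaw])
E
```

```text
tip in tray mm [-64.492  -36.9816] tip z 142.84870540768995 Fz [ 0.2225 -0.5204 -2.2147] rpy [-3.1409  0.0023 -0.1733] t 7.9
shift cm [0.6327 4.8985 0.3402] rot deg [-0.0376  0.132   0.0385] t 7.9
```

{"name": "apply_moves", "arguments": {
  "commands": [
    {"x": 0.3,"y": 2.4,"z": 1,"wx": 0,"wy": 0,"wz": 0,"jaw": 0},
    {"x": 0.3,"y": 2.5,"z": 2,"wx": 0,"wy": 0,"wz": 0,"jaw": 0},
    {"x": 0,"y": 0,"z": 3,"wx": 0,"wy": 0,"wz": 0,"jaw": 0},
    {"x": 0,"y": 0,"z": 2.5,"wx": 0,"wy": 0,"wz": 0,"jaw": 0},
    {"x": 0,"y": 0,"z": 0,"wx": 0,"wy": 0,"wz": 0,"jaw": 0},
    {"x": 0,"y": 0,"z": 0,"wx": 0,"wy": 0,"wz": 0,"jaw": 0}
  ]
}}

```text
clock: 8.65
tool_pos: [0.4296, -0.3309, 0.1203]
tcp_rot: [3.142, -0.0, -0.173]
force: [0.2, 0.3, -1.6]
width: 0.0157
```

```bash
python3 - <<'E'
from h import *
tr()
import pickle
c=get_calibration("wrist");im=read_camera("wrist");tr()
cv2.imwrite("pics/w5.png",im)
t=get_calibration("top");cv2.imwrite("pics/top5.png",cv2.resize(read_camera("top")[165:265,285:435],None,fx=5.3,fy=5.3,interpolation=cv2.INTER_CUBIC));tr()
E
```

```text
tip in tray mm [-57.1048 -86.1339] tip z 59.69975974224277 Fz [ 0.2051  0.334  -1.6376] rpy [ 3.1415 -0.0004 -0.1726] t 8.65
tip in tray mm [-56.7891 -86.3404] tip z 60.06849119647643 Fz [ 0.2792  0.5105 -0.7936] rpy [ 3.1411 -0.0012 -0.173 ] t 8.7
tip in tray mm [-56.6297 -86.4086] tip z 60.23499228086505 Fz [ 0.4826  0.4545 -1.1645] rpy [ 3.1408 -0.0017 -0.1731] t 8.75
```

View pics/w5.png

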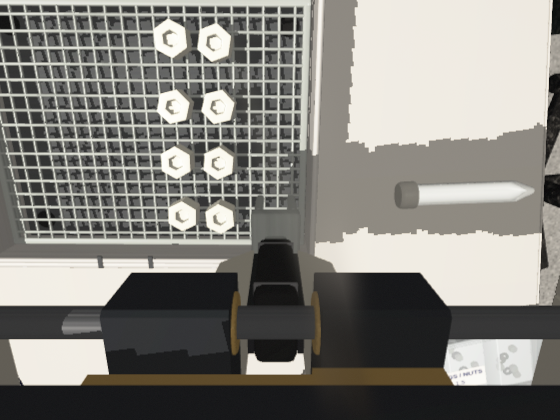

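View pics/top5.png

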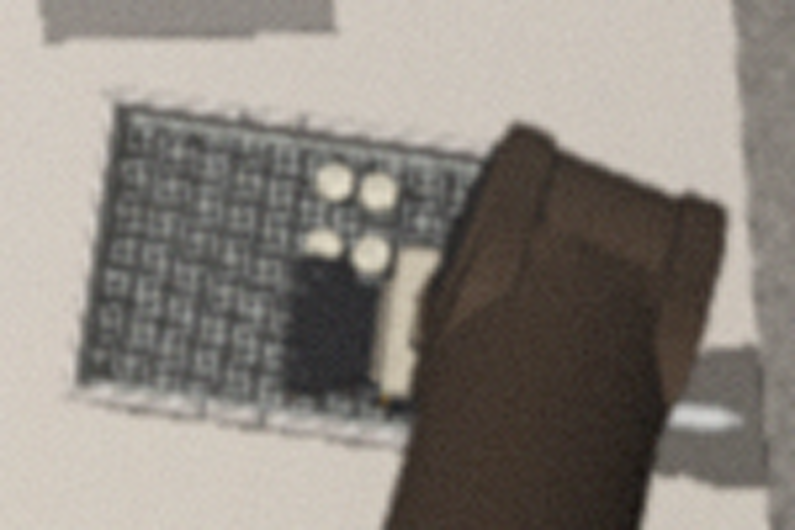

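```bash
python3 - <<'E'
from h import *
c=get_calibration("wrist")
f=lambda p,z:((cast(c,p,z)[:,:2]-C)@Rz)*1000
print(f([(182,215),(219,217),(176,162),(218,163),(175,106),(218,106),(170,38),(214,43)],.040))
print("marks mid/end near",f([(151,262),(101,262)],.046))
print("screen right edge",f([(303,150)],.026),"rim outer right",f([(322,60)],.046))
print("head top near edge at z",[ (z,f([(254,211),(299,211)],z)) for z in (.088,.1,.108)])
E
```

```text
[[-54.6094 -22.7193]
 [-56.042  -48.058 ]
 [-17.9333 -21.5108]
 [-18.5754 -49.0721]
 [ 17.5313 -23.6968]
 [ 17.5541 -50.7132]
 [ 56.6435 -23.8491]
 [ 53.9267 -49.9697]]
marks mid/end near [[-87.1533  -0.1386]
 [-87.1727  34.7128]]
screen right edge [[ -12.0295 -105.8386]] rim outer right [[  44.0119 -114.3174]]
head top near edge at z [(0.088, array([[-36.3629, -75.0847],
       [-36.3467, -99.6985]])), (0.1, array([[-32.5302, -75.8051],
       [-32.515 , -98.8725]])), (0.108, array([[-29.975 , -76.2854],
       [-29.9605, -98.3218]]))]
```

The wrist view agrees with the model to within 1–2 mm: the marks land at y = 0 and 35, and the head's centre is at y ≈ -87, just behind the pieces. The bare screen is clear. Lowering.

{"name": "apply_moves", "arguments": {
  "commands": [
    {"x": 0,"y": 0,"z": 1.2,"wx": 0,"wy": 0,"wz": 0,"jaw": 0},
    {"x": 0,"y": 0,"z": 1.2,"wx": 0,"wy": 0,"wz": 0,"jaw": 0},
    {"x": 0,"y": 0,"z": 0.6,"wx": 0,"wy": 0,"wz": 0,"jaw": 0},
    {"x": 0,"y": 0,"z": 0.3,"wx": 0,"wy": 0,"wz": 0,"jaw": 0},
    {"x": 0,"y": 0,"z": 0,"wx": 0,"wy": 0,"wz": 0,"jaw": 0}
  ]
}}

```text
clock: 9.38
tool_pos: [0.4292, -0.3309, 0.0865]
tcp_rot: [-3.141, 0.0, -0.174]
force: [-0.3, 0.3, -2.2]
width: 0.0159
```

```bash
python3 -c "
from h import *
tr()"
```

```text
tip in tray mm [-57.57   -86.1925] tip z 25.93647448710635 Fz [-0.2891  0.2709 -2.1885] rpy [-3.1415  0.0003 -0.1739] t 9.375
```

{"name": "apply_moves", "arguments": {
  "commands": [
    {"x": 0,"y": 0,"z": 0.2,"wx": 0,"wy": 0,"wz": 0,"jaw": 0},
    {"x": 0,"y": 0,"z": 0.2,"wx": 0,"wy": 0,"wz": 0,"jaw": 0},
    {"x": 0,"y": 0,"z": 0,"wx": 0,"wy": 0,"wz": 0,"jaw": 0}
  ]
}}

```text
clock: 9.75
tool_pos: [0.4295, -0.3311, 0.0829]
tcp_rot: [3.141, -0.001, -0.174]
force: [-0.5, -0.6, 1.0]
width: 0.0159
```

```bash
python3 -c "
from h import *
tr()"
```

```text
tip in tray mm [-57.1957 -86.3148] tip z 22.293416410802973 Fz [-0.4931 -0.6376  0.9856] rpy [ 3.1414 -0.0006 -0.1739] t 9.75
```

{"name": "apply_moves", "arguments": {
  "commands": [
    {"x": 0,"y": 0,"z": 0.2,"wx": 0,"wy": 0,"wz": 0,"jaw": 0},
    {"x": 0,"y": 0,"z": 0,"wx": 0,"wy": 0,"wz": 0,"jaw": 0}
  ]
}}

```text
clock: 10.0
tool_pos: [0.4295, -0.331, 0.0808]
tcp_rot: [3.141, -0.001, -0.174]
force: [-0.7, 0.2, 2.4]
width: 0.0159
```

```bash
python3 -c "
from h import *
tr()"
```

```text
tip in tray mm [-57.1829 -86.2545] tip z 20.24317479685086 Fz [-0.7272  0.1884  2.4383] rpy [ 3.1414 -0.0005 -0.1739] t 10.0
```

{"name": "apply_moves", "arguments": {
  "commands": [
    {"x": 0,"y": 0,"z": 0,"wx": 0,"wy": 0,"wz": 0,"jaw": 0}
  ]
}}

```text
clock: 10.12
tool_pos: [0.4295, -0.331, 0.0809]
tcp_rot: [3.141, -0.0, -0.174]
force: [0.9, -0.2, 3.3]
width: 0.0157
```

```bash
python3 -c "
from h import *
tr()"
```

```text
tip in tray mm [-57.2097 -86.267 ] tip z 20.30188044776414 Fz [ 0.8906 -0.2479  3.2558] rpy [ 3.1414 -0.0005 -0.1739] t 10.125
```

{"name": "apply_moves", "arguments": {
  "commands": [
    {"x": 0,"y": -0.3,"z": 0,"wx": 0,"wy": 0,"wz": 0,"jaw": 0},
    {"x": 0,"y": -0.5,"z": -0.02,"wx": 0,"wy": 0,"wz": 0,"jaw": 0},
    {"x": 0,"y": -0.5,"z": -0.03,"wx": 0,"wy": 0,"wz": 0,"jaw": 0},
    {"x": 0,"y": -0.5,"z": -0.03,"wx": 0,"wy": 0,"wz": 0,"jaw": 0}
  ]
}}

```text
clock: 10.62
tool_pos: [0.4324, -0.313, 0.0816]
tcp_rot: [3.141, -0.0, -0.174]
force: [-0.6, -2.4, 2.7]
width: 0.0159
```

```bash
cat >> h.py <<'E'
def rk():
    s=sense();a=R.from_euler('xyz',s["tcp_rot"]);tip=s["tool_pos"]+a.apply([0,0,.0606]);p=Rz.T@(tip[:2]-C)*1000;d=110-p[1]
    dep=26-tip[2]*1000;print("tray",p,"depth",dep,"ideal",5.9*(d/196)**2,"F",s["force"],"contact",s["force"][2]+1.7,"vz",s["joint_vel"],"t",s["clock"],"rpy",s["tcp_rot"])
E
python3 -c "
from h import *
rk()"
```

```text
tray [-57.5024 -67.9656] depth 4.997483557645868 ideal 4.8642079277123 F [-0.62   -2.4174  2.6521] contact 4.352067007527765 vz [-0.0629 -0.0258 -0.0068  0.041  -0.0004 -0.014  -0.0729] t 10.625 rpy [ 3.1414 -0.0001 -0.1739]
```

{"name": "apply_moves", "arguments": {
  "commands": [
    {"x": 0,"y": -0.5,"z": -0.02,"wx": 0,"wy": 0,"wz": 0,"jaw": 0},
    {"x": 0,"y": -0.5,"z": -0.03,"wx": 0,"wy": 0,"wz": 0,"jaw": 0},
    {"x": 0,"y": -0.5,"z": -0.02,"wx": 0,"wy": 0,"wz": 0,"jaw": 0},
    {"x": 0,"y": -0.5,"z": -0.02,"wx": 0,"wy": 0,"wz": 0,"jaw": 0}
  ]
}}

```text
clock: 11.12
tool_pos: [0.4359, -0.2933, 0.0825]
tcp_rot: [3.141, -0.0, -0.174]
force: [-0.1, -4.2, 3.7]
width: 0.016
```

```bash
python3 -c "
from h import *
rk()"
```

```text
tray [-57.4812 -47.9657] depth 4.130797140417549 ideal 3.8323508660734227 F [-0.1255 -4.1836  3.7468] contact 5.44683247088289 vz [-0.0637 -0.0235 -0.0093  0.039   0.0001 -0.0144 -0.0752] t 11.125 rpy [ 3.1415 -0.0001 -0.174 ]
```

{"name": "apply_moves", "arguments": {
  "commands": [
    {"x": 0,"y": -0.5,"z": -0.03,"wx": 0,"wy": 0,"wz": 0,"jaw": 0},
    {"x": 0,"y": -0.5,"z": -0.02,"wx": 0,"wy": 0,"wz": 0,"jaw": 0},
    {"x": 0,"y": -0.5,"z": -0.03,"wx": 0,"wy": 0,"wz": 0,"jaw": 0}
  ]
}}

```text
clock: 11.5
tool_pos: [0.4385, -0.2784, 0.0833]
tcp_rot: [3.142, -0.0, -0.174]
force: [0.3, -3.7, 2.0]
width: 0.0157
```

```bash
python3 -c "
from h import *
rk()"
```

```text
tray [-57.5152 -32.907 ] depth 3.3373499769063137 ideal 3.13651293380409 F [ 0.2648 -3.7228  2.0212] contact 3.721229866344946 vz [-0.0665 -0.0238 -0.0082  0.0356 -0.0001 -0.0107 -0.0763] t 11.5 rpy [ 3.1415 -0.     -0.1739]
```

{"name": "apply_moves", "arguments": {
  "commands": [
    {"x": 0,"y": -0.5,"z": -0.01,"wx": 0,"wy": 0,"wz": 0,"jaw": 0},
    {"x": 0,"y": -0.5,"z": -0.02,"wx": 0,"wy": 0,"wz": 0,"jaw": 0},
    {"x": 0,"y": -0.5,"z": -0.02,"wx": 0,"wy": 0,"wz": 0,"jaw": 0}
  ]
}}

```text
clock: 11.88
tool_pos: [0.4411, -0.2637, 0.0838]
tcp_rot: [3.142, -0.0, -0.174]
force: [-0.8, -2.7, 2.7]
width: 0.0156
```

```bash
python3 -c "
from h import *
rk()"
```

```text
tray [-57.4701 -17.926 ] depth 2.838931542917358 ideal 2.5133761314334513 F [-0.7921 -2.6667  2.7255] contact 4.425493351021709 vz [-0.0669 -0.0212 -0.0075  0.0333 -0.0007 -0.0116 -0.0774] t 11.875 rpy [ 3.1415 -0.0001 -0.174 ]
```

{"name": "apply_moves", "arguments": {
  "commands": [
    {"x": 0,"y": -0.5,"z": -0.02,"wx": 0,"wy": 0,"wz": 0,"jaw": 0},
    {"x": 0,"y": -0.5,"z": -0.02,"wx": 0,"wy": 0,"wz": 0,"jaw": 0},
    {"x": 0,"y": -0.5,"z": -0.02,"wx": 0,"wy": 0,"wz": 0,"jaw": 0}
  ]
}}

```text
clock: 12.25
tool_pos: [0.4437, -0.2489, 0.0843]
tcp_rot: [3.142, -0.0, -0.174]
force: [-0.9, -2.9, 3.5]
width: 0.0162
```

```bash
python3 -c "
from h import *
rk()"
```

```text
tray [-57.5021  -2.9287] depth 2.252983402310605 ideal 1.9586141047050118 F [-0.9268 -2.8778  3.4801] contact 5.180148660359964 vz [-0.0674 -0.0191 -0.009   0.0295  0.0005 -0.0095 -0.0781] t 12.25 rpy [ 3.1415 -0.     -0.174 ]
```

{"name": "apply_moves", "arguments": {
  "commands": [
    {"x": 0,"y": -0.5,"z": -0.02,"wx": 0,"wy": 0,"wz": 0,"jaw": 0},
    {"x": 0,"y": -0.5,"z": -0.02,"wx": 0,"wy": 0,"wz": 0,"jaw": 0}
  ]
}}

```text
clock: 12.5
tool_pos: [0.4454, -0.2391, 0.0848]
tcp_rot: [3.142, -0.0, -0.174]
force: [0.1, -3.9, 3.4]
width: 0.0164
```

```bash
python3 -c "
from h import *
rk()"
```

```text
tray [-57.5067   7.0669] depth 1.8376978003129452 ideal 1.627233565410786 F [ 0.1393 -3.9493  3.3519] contact 5.051934329427951 vz [-0.0698 -0.0182 -0.007   0.0282 -0.0026 -0.0097 -0.0782] t 12.5 rpy [ 3.1415 -0.     -0.174 ]
```

{"name": "apply_moves", "arguments": {
  "commands": [
    {"x": 0,"y": -0.5,"z": -0.02,"wx": 0,"wy": 0,"wz": 0,"jaw": 0},
    {"x": 0,"y": -0.5,"z": -0.015,"wx": 0,"wy": 0,"wz": 0,"jaw": 0}
  ]
}}

```text
clock: 12.75
tool_pos: [0.4471, -0.2292, 0.0851]
tcp_rot: [3.142, 0.0, -0.174]
force: [0.5, -2.9, 3.3]
width: 0.016
```

```bash
python3 -c "
from h import *
rk()"
```

```text
tray [-57.5523  17.1051] depth 1.5210470594457277 ideal 1.325329732756205 F [ 0.4719 -2.9234  3.3324] contact 5.032428743308603 vz [-0.0706 -0.0155 -0.0073  0.027   0.0008 -0.0093 -0.0805] t 12.75 rpy [ 3.1416  0.0001 -0.174 ]
```

{"name": "apply_moves", "arguments": {
  "commands": [
    {"x": 0,"y": -0.5,"z": -0.015,"wx": 0,"wy": 0,"wz": 0,"jaw": 0},
    {"x": 0,"y": -0.5,"z": -0.015,"wx": 0,"wy": 0,"wz": 0,"jaw": 0}
  ]
}}

```text
clock: 13.0
tool_pos: [0.4489, -0.2194, 0.0854]
tcp_rot: [3.142, -0.0, -0.174]
force: [-1.0, -2.6, 4.0]
width: 0.0158
```

```bash
python3 -c "
from h import *
rk()"
```

```text
tray [-57.4802  27.0665] depth 1.1840129128656685 ideal 1.0563307290302482 F [-0.9582 -2.6123  4.0013] contact 5.701267125268408 vz [-0.0726 -0.0159 -0.0077  0.0239  0.0014 -0.0084 -0.0811] t 13.0 rpy [ 3.1415 -0.     -0.174 ]
```

{"name": "apply_moves", "arguments": {
  "commands": [
    {"x": 0,"y": -0.5,"z": -0.015,"wx": 0,"wy": 0,"wz": 0,"jaw": 0},
    {"x": 0,"y": -0.3,"z": -0.01,"wx": 0,"wy": 0,"wz": 0,"jaw": 0},
    {"x": 0,"y": 0,"z": 0,"wx": 0,"wy": 0,"wz": 0,"jaw": 0}
  ]
}}

```text
clock: 13.38
tool_pos: [0.4503, -0.2111, 0.0856]
tcp_rot: [-3.141, 0.0, -0.173]
force: [0.4, -1.3, 3.6]
width: 0.0157
```

```bash
python3 -c "
from h import *
rk()
cv2.imwrite('pics/w6.png',read_camera('wrist'))"
```

```text
tray [-57.5034  35.4606] depth 0.9742535333578353 ideal 0.8533191281947624 F [ 0.3598 -1.3076  3.6455] contact 5.345468082990884 vz [ 0.0044  0.0019 -0.0014  0.0009 -0.0059  0.0004  0.0028] t 13.375 rpy [-3.1411  0.0001 -0.1734]
```

View pics/w6.png

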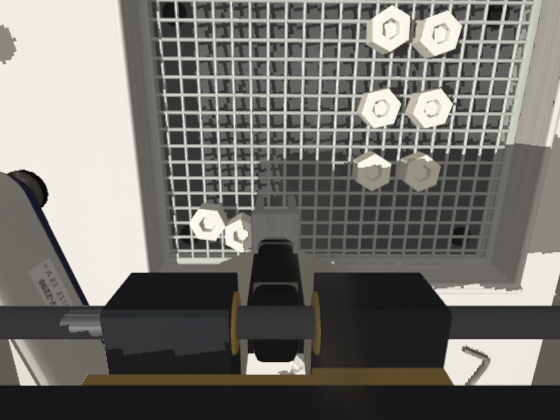

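The near pair has been pushed to the left and lies flat at (208,223) and (238,232). The inner and far pairs are undisturbed. Lifting and crossing to the far start.

{"name": "apply_moves", "arguments": {
  "commands": [
    {"x": 0,"y": 0,"z": -0.3,"wx": 0,"wy": 0,"wz": 0,"jaw": 0},
    {"x": 0,"y": 0,"z": -1.5,"wx": 0,"wy": 0,"wz": 0,"jaw": 0},
    {"x": 0,"y": 0,"z": -2,"wx": 0,"wy": 0,"wz": 0,"jaw": 0},
    {"x": 0,"y": 0,"z": -1.2,"wx": 0,"wy": 0,"wz": 0,"jaw": 0},
    {"x": 2.5,"y": 2.7,"z": 0,"wx": 0,"wy": 0,"wz": 0,"jaw": 0},
    {"x": 4,"y": 4.2,"z": 0,"wx": 0,"wy": 0,"wz": 0,"jaw": 0},
    {"x": 3.5,"y": 3.7,"z": 0,"wx": 0,"wy": 0,"wz": 0,"jaw": 0},
    {"x": 1.5,"y": 1.6,"z": 0,"wx": 0,"wy": 0,"wz": 0,"jaw": 0}
  ]
}}

```text
clock: 14.42
tool_pos: [0.543, -0.3548, 0.1356]
tcp_rot: [3.141, -0.0, -0.176]
force: [-1.0, 1.0, -1.9]
width: 0.0157
```

{"name": "apply_moves", "arguments": {
  "commands": [
    {"x": 0,"y": 0,"z": 0,"wx": 0,"wy": 0,"wz": 0,"jaw": 0},
    {"x": 0,"y": 0,"z": 0,"wx": 0,"wy": 0,"wz": 0,"jaw": 0}
  ]
}}

```text
clock: 14.68
tool_pos: [0.5418, -0.3506, 0.1355]
tcp_rot: [-3.141, 0.001, -0.173]
force: [-0.2, 0.4, -2.0]
width: 0.0158
```

```bash
python3 -c "
from h import *
tr()
c=get_calibration('wrist')
im=read_camera('wrist');cv2.imwrite('pics/w7.png',im);tr()"
```

```text
tip in tray mm [ 56.7268 -85.9867] tip z 74.93632056489768 Fz [-0.2025  0.3849 -2.0032] rpy [-3.1406  0.0009 -0.1732] t 14.675
tip in tray mm [ 56.7748 -85.8482] tip z 75.13016043028864 Fz [ 0.4197  0.0741 -0.7969] rpy [-3.1408  0.0007 -0.1728] t 14.725
```

View pics/w7.png

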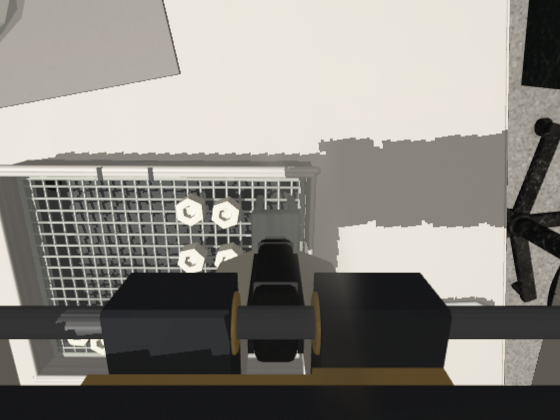

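The far pair is at (190,212) and (226,214), with the rake head behind it over bare screen. Lowering.

{"name": "apply_moves", "arguments": {
  "commands": [
    {"x": 0,"y": 0,"z": 1.5,"wx": 0,"wy": 0,"wz": 0,"jaw": 0},
    {"x": 0,"y": 0,"z": 2,"wx": 0,"wy": 0,"wz": 0,"jaw": 0},
    {"x": 0,"y": 0,"z": 1,"wx": 0,"wy": 0,"wz": 0,"jaw": 0},
    {"x": 0,"y": 0,"z": 0.5,"wx": 0,"wy": 0,"wz": 0,"jaw": 0},
    {"x": 0,"y": 0,"z": 0.2,"wx": 0,"wy": 0,"wz": 0,"jaw": 0},
    {"x": 0,"y": 0,"z": 0,"wx": 0,"wy": 0,"wz": 0,"jaw": 0}
  ]
}}

```text
clock: 15.48
tool_pos: [0.5425, -0.3519, 0.084]
tcp_rot: [3.141, -0.0, -0.174]
force: [-0.5, 1.0, 0.1]
width: 0.0159
```

```bash
python3 -c "
from h import *
rk()"
```

```text
tray [ 57.6571 -87.1973] depth 2.571058779172052 ideal 5.972304673272187 F [-0.4526  1.0182  0.0962] contact 1.7961935177485042 vz [ 0.0016 -0.0019  0.0005 -0.0044 -0.0012 -0.001  -0.0003] t 15.475 rpy [ 3.1415 -0.0004 -0.174 ]
```

{"name": "apply_moves", "arguments": {
  "commands": [
    {"x": 0,"y": 0,"z": 0.2,"wx": 0,"wy": 0,"wz": 0,"jaw": 0},
    {"x": 0,"y": 0,"z": 0.15,"wx": 0,"wy": 0,"wz": 0,"jaw": 0},
    {"x": 0,"y": 0,"z": 0,"wx": 0,"wy": 0,"wz": 0,"jaw": 0}
  ]
}}

```text
clock: 15.85
tool_pos: [0.5427, -0.3519, 0.0804]
tcp_rot: [3.141, -0.001, -0.174]
force: [-0.5, 2.1, 2.0]
width: 0.0158
```

```bash
python3 -c "
from h import *
rk()"
```

```text
tray [ 57.976  -87.2495] depth 6.173289067299848 ideal 5.9754649891191045 F [-0.4541  2.1289  2.0447] contact 3.7447248566552807 vz [ 0.0015 -0.0005  0.0004 -0.0002 -0.0005  0.0033 -0.0009] t 15.85 rpy [ 3.1414 -0.0009 -0.1739]
```

{"name": "apply_moves", "arguments": {
  "commands": [
    {"x": 0,"y": -0.3,"z": 0,"wx": 0,"wy": 0,"wz": 0,"jaw": 0},
    {"x": 0,"y": -0.5,"z": -0.02,"wx": 0,"wy": 0,"wz": 0,"jaw": 0},
    {"x": 0,"y": -0.5,"z": -0.03,"wx": 0,"wy": 0,"wz": 0,"jaw": 0},
    {"x": 0,"y": -0.5,"z": -0.03,"wx": 0,"wy": 0,"wz": 0,"jaw": 0}
  ]
}}

```text
clock: 16.35
tool_pos: [0.5456, -0.334, 0.0811]
tcp_rot: [3.141, -0.0, -0.174]
force: [-0.8, -2.8, 3.7]
width: 0.0157
```

```bash
python3 -c "
from h import *
rk()"
```

```text
tray [ 57.6674 -69.049 ] depth 5.517004844261699 ideal 4.923612681238511 F [-0.7804 -2.7918  3.6597] contact 5.359731687583388 vz [-0.054  -0.0235 -0.0053  0.0384  0.0001 -0.0147 -0.0608] t 16.35 rpy [ 3.1412 -0.0003 -0.1739]
```

{"name": "apply_moves", "arguments": {
  "commands": [
    {"x": 0,"y": -0.5,"z": -0.03,"wx": 0,"wy": 0,"wz": 0,"jaw": 0},
    {"x": 0,"y": -0.5,"z": -0.03,"wx": 0,"wy": 0,"wz": 0,"jaw": 0},
    {"x": 0,"y": -0.5,"z": -0.03,"wx": 0,"wy": 0,"wz": 0,"jaw": 0},
    {"x": 0,"y": -0.5,"z": -0.03,"wx": 0,"wy": 0,"wz": 0,"jaw": 0}
  ]
}}

```text
clock: 16.85
tool_pos: [0.549, -0.3141, 0.0822]
tcp_rot: [3.141, -0.0, -0.174]
force: [-1.6, -3.6, 3.7]
width: 0.0155
```

```bash
python3 -c "
from h import *
rk()"
```

```text
tray [ 57.5013 -48.9363] depth 4.420869686016584 ideal 3.879590941533054 F [-1.5691 -3.6059  3.6848] contact 5.384806751672048 vz [-0.055  -0.0217 -0.0047  0.0348  0.0003 -0.012  -0.062 ] t 16.85 rpy [ 3.1415 -0.     -0.174 ]
```

{"name": "apply_moves", "arguments": {
  "commands": [
    {"x": 0,"y": -0.5,"z": -0.03,"wx": 0,"wy": 0,"wz": 0,"jaw": 0},
    {"x": 0,"y": -0.5,"z": -0.03,"wx": 0,"wy": 0,"wz": 0,"jaw": 0},
    {"x": 0,"y": -0.5,"z": -0.02,"wx": 0,"wy": 0,"wz": 0,"jaw": 0}
  ]
}}

```text
clock: 17.23
tool_pos: [0.5516, -0.2994, 0.083]
tcp_rot: [3.142, -0.0, -0.174]
force: [-1.2, -3.6, 3.5]
width: 0.016
```

```bash
python3 -c "
from h import *
rk()"
```

```text
tray [ 57.5015 -33.9434] depth 3.6266856100864686 ideal 3.1821715321166266 F [-1.1904 -3.5907  3.5106] contact 5.210617682628086 vz [-0.0568 -0.0201 -0.0044  0.0334 -0.0006 -0.0154 -0.0622] t 17.225 rpy [ 3.1415 -0.     -0.174 ]
```

{"name": "apply_moves", "arguments": {
  "commands": [
    {"x": 0,"y": -0.5,"z": -0.02,"wx": 0,"wy": 0,"wz": 0,"jaw": 0},
    {"x": 0,"y": -0.5,"z": -0.03,"wx": 0,"wy": 0,"wz": 0,"jaw": 0},
    {"x": 0,"y": -0.5,"z": -0.02,"wx": 0,"wy": 0,"wz": 0,"jaw": 0}
  ]
}}

```text
clock: 17.6
tool_pos: [0.5541, -0.2846, 0.0837]
tcp_rot: [3.142, 0.0, -0.174]
force: [-1.6, -3.3, 3.7]
width: 0.0158
```

```bash
python3 -c "
from h import *
rk()"
```

```text
tray [ 57.4858 -18.9277] depth 2.923098126198159 ideal 2.552891688303468 F [-1.6377 -3.2623  3.6545] contact 5.354493911610133 vz [-0.0579 -0.0172 -0.0025  0.0317 -0.0002 -0.0119 -0.0644] t 17.6 rpy [ 3.1415  0.     -0.174 ]
```

{"name": "apply_moves", "arguments": {
  "commands": [
    {"x": 0,"y": -0.5,"z": -0.02,"wx": 0,"wy": 0,"wz": 0,"jaw": 0},
    {"x": 0,"y": -0.5,"z": -0.025,"wx": 0,"wy": 0,"wz": 0,"jaw": 0},
    {"x": 0,"y": -0.5,"z": -0.02,"wx": 0,"wy": 0,"wz": 0,"jaw": 0}
  ]
}}

```text
clock: 17.98
tool_pos: [0.5567, -0.2698, 0.0843]
tcp_rot: [3.142, 0.0, -0.174]
force: [-0.9, -3.1, 3.6]
width: 0.0157
```

```bash
python3 -c "
from h import *
rk()"
```

```text
tray [57.4795 -3.9485] depth 2.3004080363100172 ideal 1.9941453124145612 F [-0.8708 -3.1177  3.5597] contact 5.259685495190286 vz [-0.061  -0.0178 -0.0029  0.0286 -0.001  -0.013  -0.0647] t 17.975 rpy [ 3.1415  0.     -0.174 ]
```

{"name": "apply_moves", "arguments": {
  "commands": [
    {"x": 0,"y": -0.5,"z": -0.02,"wx": 0,"wy": 0,"wz": 0,"jaw": 0},
    {"x": 0,"y": -0.5,"z": -0.02,"wx": 0,"wy": 0,"wz": 0,"jaw": 0}
  ]
}}

```text
clock: 18.23
tool_pos: [0.5585, -0.26, 0.0847]
tcp_rot: [3.142, -0.0, -0.174]
force: [-1.1, -3.1, 4.5]
width: 0.0154
```

```bash
python3 -c "
from h import *
rk()"
```

```text
tray [57.4973  6.0867] depth 1.8923270562359775 ideal 1.6583717274246357 F [-1.0938 -3.0559  4.5444] contact 6.244424597603743 vz [-0.0589 -0.0163 -0.0038  0.0262 -0.0018 -0.0114 -0.0659] t 18.225 rpy [ 3.1415 -0.     -0.174 ]
```

{"name": "apply_moves", "arguments": {
  "commands": [
    {"x": 0,"y": -0.5,"z": -0.02,"wx": 0,"wy": 0,"wz": 0,"jaw": 0},
    {"x": 0,"y": -0.5,"z": -0.02,"wx": 0,"wy": 0,"wz": 0,"jaw": 0}
  ]
}}

```text
clock: 18.48
tool_pos: [0.5602, -0.2501, 0.0851]
tcp_rot: [3.142, 0.0, -0.174]
force: [-1.3, -2.9, 2.6]
width: 0.016
```

```bash
python3 -c "
from h import *
rk()"
```

```text
tray [57.4278 16.0817] depth 1.526794315378318 ideal 1.3546913203394946 F [-1.29   -2.8754  2.6181] contact 4.31813970237512 vz [-0.0617 -0.0156 -0.0036  0.0257  0.0005 -0.0114 -0.0663] t 18.475 rpy [ 3.1416  0.0001 -0.174 ]
```

{"name": "apply_moves", "arguments": {
  "commands": [
    {"x": 0,"y": -0.5,"z": -0.015,"wx": 0,"wy": 0,"wz": 0,"jaw": 0},
    {"x": 0,"y": -0.5,"z": -0.015,"wx": 0,"wy": 0,"wz": 0,"jaw": 0}
  ]
}}

```text
clock: 18.73
tool_pos: [0.5619, -0.2403, 0.0854]
tcp_rot: [3.141, 0.0, -0.174]
force: [0.1, -3.9, 5.4]
width: 0.0158
```

```bash
python3 -c "
from h import *
rk()"
```

```text
tray [57.4311 26.0542] depth 1.2022102061896902 ideal 1.0822762305048623 F [ 0.069  -3.8654  5.4329] contact 7.132889918181575 vz [-0.0587 -0.014  -0.0019  0.0219 -0.0007 -0.0074 -0.0671] t 18.725 rpy [ 3.1415  0.0001 -0.1739]
```

{"name": "apply_moves", "arguments": {
  "commands": [
    {"x": 0,"y": -0.5,"z": -0.02,"wx": 0,"wy": 0,"wz": 0,"jaw": 0},
    {"x": 0,"y": -0.4,"z": -0.01,"wx": 0,"wy": 0,"wz": 0,"jaw": 0},
    {"x": 0,"y": 0,"z": 0,"wx": 0,"wy": 0,"wz": 0,"jaw": 0}
  ]
}}

```text
clock: 19.1
tool_pos: [0.5637, -0.2307, 0.0857]
tcp_rot: [-3.141, 0.0, -0.173]
force: [-0.2, -0.7, 4.9]
width: 0.0157
```

```bash
python3 -c "
from h import *
rk()
cv2.imwrite('pics/w8.png',read_camera('wrist'))"
```

```text
tray [57.5362 35.8041] depth 0.9054415299924798 ideal 0.845473849082125 F [-0.2495 -0.728   4.8628] contact 6.5628180879332865 vz [ 0.0054  0.0021 -0.0007 -0.0021 -0.004   0.0024  0.0044] t 19.1 rpy [-3.1408  0.     -0.1731]
```

View pics/w8.png

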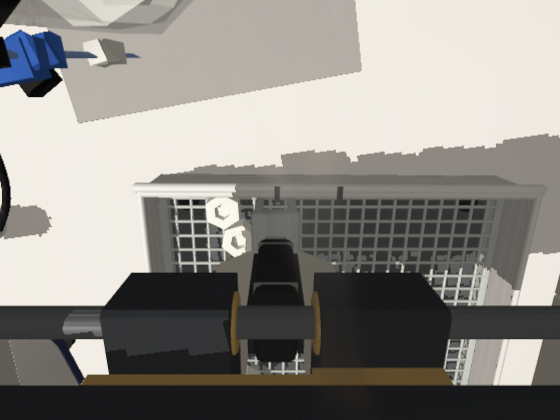

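The far pair is also drawn to the mark and lies flat at (222,212) and (237,239). Lifting and checking the whole tray on the way back.

{"name": "apply_moves", "arguments": {
  "commands": [
    {"x": 0,"y": 0,"z": -0.3,"wx": 0,"wy": 0,"wz": 0,"jaw": 0},
    {"x": 0,"y": 0,"z": -1.5,"wx": 0,"wy": 0,"wz": 0,"jaw": 0},
    {"x": 0,"y": 0,"z": -3,"wx": 0,"wy": 0,"wz": 0,"jaw": 0},
    {"x": 0,"y": 0,"z": -4,"wx": 0,"wy": 0,"wz": 0,"jaw": 0},
    {"x": -3,"y": 0,"z": -3,"wx": 0,"wy": 0,"wz": 0,"jaw": 0},
    {"x": -4.5,"y": 0,"z": -2,"wx": 0,"wy": 0,"wz": 0,"jaw": 0},
    {"x": -4.5,"y": 0,"z": -1,"wx": 0,"wy": 0,"wz": 0,"jaw": 0},
    {"x": -2,"y": 0,"z": 0,"wx": 0,"wy": 0,"wz": 0,"jaw": 0}
  ]
}}

```text
clock: 20.15
tool_pos: [0.4236, -0.207, 0.2353]
tcp_rot: [3.141, -0.001, -0.174]
force: [1.1, -0.4, -1.3]
width: 0.0159
```

```bash
python3 -c "
from h import *
st()
cv2.imwrite('pics/w9.png',read_camera('wrist'))
goal([.52,.11,.235],[np.pi,0,yaw])"
```

```text
t 20.15 tcp [ 0.4236 -0.207   0.2353] [ 3.141  -0.0011 -0.1743] F [ 1.0613 -0.4349 -1.3033] w 0.0159
shift cm [  4.1694 -32.9045  -0.044 ] rot deg [ 0.0359  0.0539 -0.0421] t 20.2
```

View pics/w9.png

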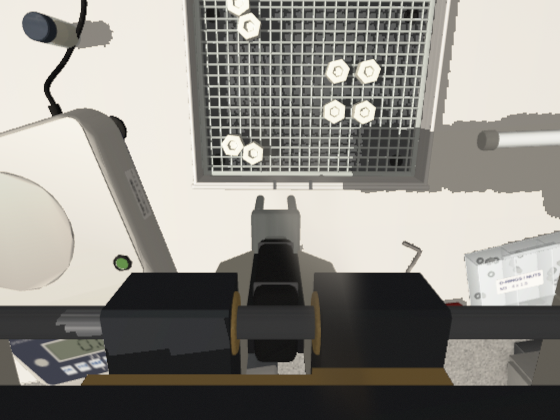

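The tray shows two flat pieces in each quarter, with the inner pairs where they began. Returning the rake.

{"name": "apply_moves", "arguments": {
  "commands": [
    {"x": 0.3,"y": -2.5,"z": 0,"wx": 0,"wy": 0,"wz": 0,"jaw": 0},
    {"x": 0.6,"y": -4.5,"z": 0,"wx": 0,"wy": 0,"wz": 0,"jaw": 0},
    {"x": 0.6,"y": -5.5,"z": 0,"wx": 0,"wy": 0,"wz": 0,"jaw": 0},
    {"x": 0.7,"y": -5.5,"z": 0,"wx": 0,"wy": 0,"wz": 0,"jaw": 0},
    {"x": 0.7,"y": -5.5,"z": 0,"wx": 0,"wy": 0,"wz": 0,"jaw": 0},
    {"x": 0.7,"y": -5.5,"z": 0,"wx": 0,"wy": 0,"wz": 0,"jaw": 0},
    {"x": 0.5,"y": -3.9,"z": 0,"wx": 0,"wy": 0,"wz": -4,"jaw": 0},
    {"x": 0,"y": 0,"z": 0,"wx": 0,"wy": 0,"wz": -8,"jaw": 0}
  ]
}}

```text
clock: 21.2
tool_pos: [0.5232, 0.1143, 0.2342]
tcp_rot: [-3.139, -0.0, 0.045]
force: [-0.5, -0.8, -1.8]
width: 0.016
```

{"name": "apply_moves", "arguments": {
  "commands": [
    {"x": 0,"y": 0,"z": 0,"wx": 0,"wy": 0,"wz": -7.4,"jaw": 0},
    {"x": 0,"y": 0,"z": 0,"wx": 0,"wy": 0,"wz": 0,"jaw": 0},
    {"x": 0,"y": 0,"z": 0,"wx": 0,"wy": 0,"wz": 0,"jaw": 0}
  ]
}}

```text
clock: 21.58
tool_pos: [0.523, 0.1094, 0.2339]
tcp_rot: [-3.141, -0.0, 0.162]
force: [-0.2, 0.5, -1.3]
width: 0.0159
```

```bash
python3 -c "
from h import *
st();goal([.546,.123,.0646],[np.pi,0,.165])
c=get_calibration('wrist');cv2.imwrite('pics/w10.png',read_camera('wrist'))
print('plate corners px',proj(c,[(0.5836,0.1759,0.004),(0.6056,0.0996,0.004)]))"
```

```text
t 21.575 tcp [0.523  0.1094 0.2339] [-3.1415 -0.0001  0.1615] F [-0.1699  0.4582 -1.3463] w 0.0159
shift cm [ 2.4913 -0.9653 16.9303] rot deg [-0.0061 -0.0051 -0.1997] t 21.575
plate corners px [[219.917  104.8685]
 [297.4422  95.1775]]
```

View pics/w10.png

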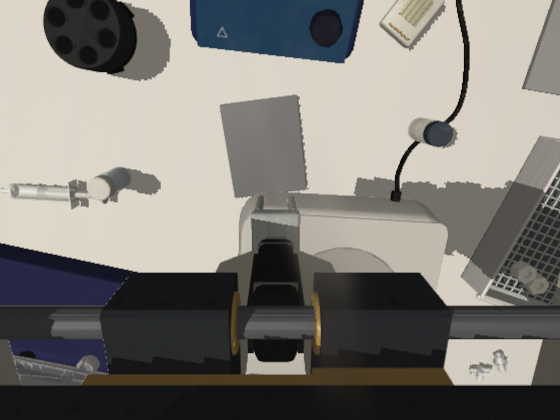

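```bash
python3 -c "
from h import *
c=get_calibration('wrist')
p=cast(c,[(220.5,105),(297.5,96),(306,190),(235,196)],.004);print(p,p.mean(0),[np.linalg.norm(p[i]-p[(i+1)%4]) for i in range(4)])"
```

```text
[[0.5835 0.1753 0.004 ]
 [0.6048 0.0994 0.004 ]
 [0.5097 0.0726 0.004 ]
 [0.4905 0.1483 0.004 ]] [0.5471 0.1239 0.004 ] [np.float64(0.07881342031922564), np.float64(0.0987897646624707), np.float64(0.07804147942014424), np.float64(0.0968813345864376)]
```

All four plate corners are visible now: the centre is (0.547, 0.124). Lowering the rake there.

{"name": "apply_moves", "arguments": {
  "commands": [
    {"x": 1.2,"y": -0.5,"z": 1,"wx": 0,"wy": 0,"wz": 0,"jaw": 0},
    {"x": 1.3,"y": -0.5,"z": 3,"wx": 0,"wy": 0,"wz": 0,"jaw": 0},
    {"x": 0,"y": 0,"z": 4,"wx": 0,"wy": 0,"wz": 0,"jaw": 0},
    {"x": 0,"y": 0,"z": 4,"wx": 0,"wy": 0,"wz": 0,"jaw": 0},
    {"x": 0,"y": 0,"z": 2.5,"wx": 0,"wy": 0,"wz": 0,"jaw": 0},
    {"x": 0,"y": 0,"z": 0.8,"wx": 0,"wy": 0,"wz": 0,"jaw": 0},
    {"x": 0,"y": 0,"z": 0,"wx": 0,"wy": 0,"wz": 0,"jaw": 0},
    {"x": 0,"y": 0,"z": 0,"wx": 0,"wy": 0,"wz": 0,"jaw": 0}
  ]
}}

```text
clock: 22.62
tool_pos: [0.5468, 0.1239, 0.0817]
tcp_rot: [-3.141, -0.002, 0.165]
force: [0.1, -0.7, -1.9]
width: 0.016
```

```bash
python3 -c "
from h import *
st();goal([.5465,.1235,.0646],[np.pi,0,.165])"
```

```text
t 22.625 tcp [0.5468 0.1239 0.0817] [-3.1414 -0.0019  0.1645] F [ 0.1498 -0.694  -1.8601] w 0.016
shift cm [-0.0394  0.0315  1.71  ] rot deg [-0.0122 -0.1072 -0.0285] t 22.625
```

{"name": "apply_moves", "arguments": {
  "commands": [
    {"x": 0,"y": 0,"z": 0.8,"wx": 0,"wy": 0,"wz": 0,"jaw": 0},
    {"x": 0,"y": 0,"z": 0.4,"wx": 0,"wy": 0,"wz": 0,"jaw": 0},
    {"x": 0,"y": 0,"z": 0.3,"wx": 0,"wy": 0,"wz": 0,"jaw": 0},
    {"x": 0,"y": 0,"z": 0.1,"wx": 0,"wy": 0,"wz": 0,"jaw": 0},
    {"x": 0,"y": 0,"z": 0,"wx": 0,"wy": 0,"wz": 0,"jaw": 0},
    {"x": 0,"y": 0,"z": 0,"wx": 0,"wy": 0,"wz": 0,"jaw": 0}
  ]
}}

```text
clock: 23.38
tool_pos: [0.546, 0.1235, 0.0647]
tcp_rot: [-3.142, -0.0, 0.165]
force: [-0.7, -0.0, -2.0]
width: 0.0159
```

```bash
python3 -c "
from h import *
st()"
```

```text
t 23.375 tcp [0.546  0.1235 0.0647] [-3.1416 -0.0002  0.1646] F [-0.6632 -0.0069 -2.0498] w 0.0159
```

{"name": "apply_moves", "arguments": {
  "commands": [
    {"x": 0,"y": 0,"z": 0.05,"wx": 0,"wy": 0,"wz": 0,"jaw": 0},
    {"x": 0,"y": 0,"z": 0,"wx": 0,"wy": 0,"wz": 0,"jaw": 0}
  ]
}}

```text
clock: 23.62
tool_pos: [0.5461, 0.1235, 0.0646]
tcp_rot: [3.141, -0.0, 0.165]
force: [-1.4, -1.4, 4.6]
width: 0.0162
```

{"name": "apply_moves", "arguments": {
  "commands": [
    {"x": 0,"y": 0,"z": 0.05,"wx": 0,"wy": 0,"wz": 0,"jaw": 0},
    {"x": 0,"y": 0,"z": 0,"wx": 0,"wy": 0,"wz": 0,"jaw": 0}
  ]
}}

```text
clock: 23.88
tool_pos: [0.5461, 0.1235, 0.0646]
tcp_rot: [3.141, -0.001, 0.165]
force: [-3.2, -0.2, 10.7]
width: 0.0158
```

{"name": "apply_moves", "arguments": {
  "commands": [
    {"x": 0,"y": 0,"z": -0.08,"wx": 0,"wy": 0,"wz": 0,"jaw": 0},
    {"x": 0,"y": 0,"z": 0,"wx": 0,"wy": 0,"wz": 0,"jaw": 0},
    {"x": 0,"y": 0,"z": 0,"wx": 0,"wy": 0,"wz": 0,"jaw": 0.2},
    {"x": 0,"y": 0,"z": 0,"wx": 0,"wy": 0,"wz": 0,"jaw": 0.3},
    {"x": 0,"y": 0,"z": 0,"wx": 0,"wy": 0,"wz": 0,"jaw": 0.5},
    {"x": 0,"y": 0,"z": 0,"wx": 0,"wy": 0,"wz": 0,"jaw": 0.6},
    {"x": 0,"y": 0,"z": 0,"wx": 0,"wy": 0,"wz": 0,"jaw": 0.6},
    {"x": 0,"y": 0,"z": 0,"wx": 0,"wy": 0,"wz": 0,"jaw": 0.6}
  ]
}}

```text
clock: 24.88
tool_pos: [0.5459, 0.1234, 0.0645]
tcp_rot: [3.142, -0.0, 0.165]
force: [-0.0, -0.5, 0.2]
width: 0.0548
```

{"name": "apply_moves", "arguments": {
  "commands": [
    {"x": 0,"y": 0,"z": -1.5,"wx": 0,"wy": 0,"wz": 0,"jaw": 0.6},
    {"x": 0,"y": 0,"z": -3,"wx": 0,"wy": 0,"wz": 0,"jaw": 0.6},
    {"x": 0,"y": 0,"z": -5,"wx": 0,"wy": 0,"wz": 0,"jaw": 0.6},
    {"x": 0,"y": 0,"z": -5,"wx": 0,"wy": 0,"wz": 0,"jaw": 0.6},
    {"x": -2,"y": 0,"z": -5,"wx": 0,"wy": 0,"wz": 0,"jaw": 0.6},
    {"x": -3,"y": 2,"z": -5,"wx": 0,"wy": 0,"wz": 0,"jaw": 0.6},
    {"x": 0,"y": 0,"z": 0,"wx": 0,"wy": 0,"wz": 0,"jaw": 0.6}
  ]
}}

```text
clock: 25.75
tool_pos: [0.5003, 0.095, 0.3147]
tcp_rot: [3.14, -0.008, 0.163]
force: [-0.0, -0.7, -0.3]
width: 0.0551
```

```bash
python3 - <<'E'
from h import *
st();c=get_calibration('wrist');im=read_camera('wrist');cv2.imwrite('pics/w11.png',im)
import pickle;pickle.dump(c,open('pics/w11.pkl','wb'))
im=read_camera("top");cv2.imwrite("pics/top11.png",cv2.resize(im[145:265,180:380],None,fx=4,fy=4,interpolation=cv2.INTER_CUBIC))
im=read_camera("scene");cv2.imwrite("pics/scene11.png",cv2.resize(im[170:290,200:400],None,fx=4,fy=4,interpolation=cv2.INTER_CUBIC))
E
```

```text
t 25.75 tcp [0.5003 0.095  0.3147] [ 3.1404 -0.0079  0.1634] F [-0.0032 -0.7363 -0.3267] w 0.0551
```

View pics/w11.png

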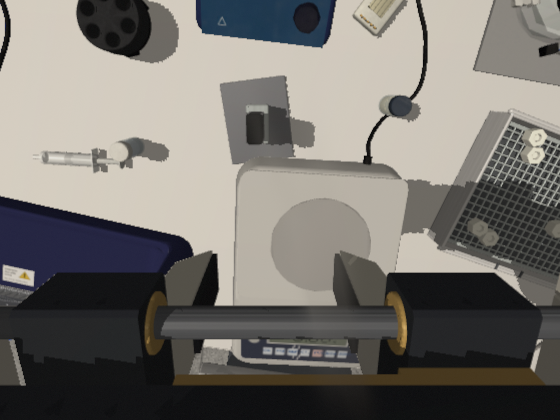

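View pics/top11.png

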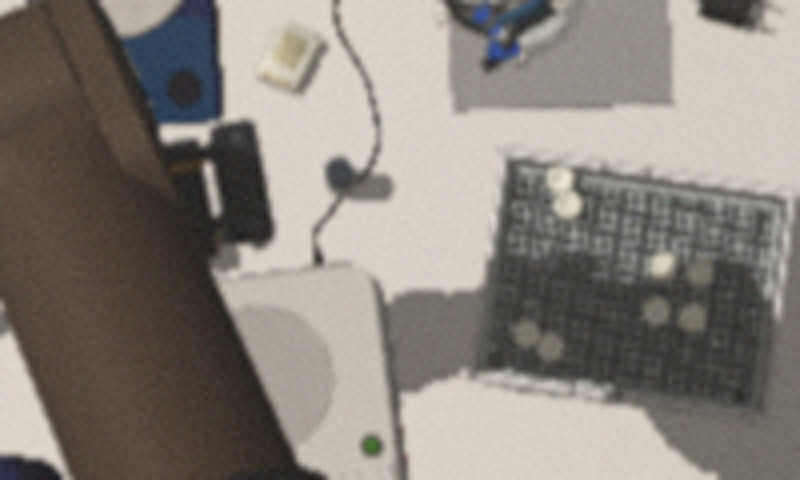

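View pics/scene11.png

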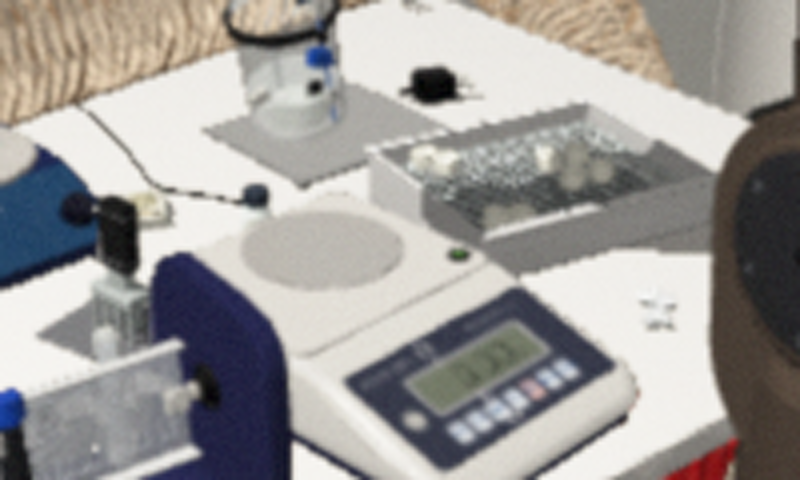

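The rake stands upright near the middle of its plate and is clear of the gripper. The pieces sit two per quarter, and the vial, holder and tube are where they were. One last numeric check of the grip position and the raked pieces.

```bash
python3 - <<'E'
from h import *
import pickle
c=pickle.load(open('pics/w11.pkl','rb'))
print("grip top",cast(c,[(256,124)],.11)," plate mid",cast(c,[(221,84),(283,77),(293,156),(234,163)],.004).mean(0))
print(((cast(c,[(537,138),(535,155),(479,228),(490,238)],.04)[:,:2]-C)@Rz)*1000)
close_job()
E
```

```text
grip top [[0.5517 0.1215 0.11  ]]  plate mid [0.5473 0.1237 0.004 ]
[[ 72.532   67.1896]
 [ 54.3338  58.9442]
 [-49.46    77.1983]
 [-56.8452  57.501 ]]
the job is handed in; nothing more can be done
```

I raked both outer pairs to the end-of-stroke mark, put the rake back on its plate, and handed the job in at about 26 s of the 72 s allowed. No verdict comes back from the hand-in.

- **Strokes:** I did the edge nearer the robot first, then the farther one, each from about y = -86 mm to about +35.5 mm. The contact force, read between moves, was 3.7 to 7.1 N and mostly about 5 N. This assumes a rake weight of 1.7 N, and single readings scatter by up to about 1 N.
- **Pieces:** The last pictures show two pieces flat in each quarter, with the inner pairs where they began. The raked pieces measured (-57, 58) and (-49, 77) mm on the near side, and (54, 59) and (73, 67) mm on the far side, in tray coordinates. The far pair ended slightly askew, with one piece near the long wall.
- **Rake:** It stands upright. A rough check put the top of the grip about 5 mm from the plate's centre. The arm's own position when it let go said about 1 mm, so the two disagree slightly, but both are well on the plate. When setting it down I pressed the rake on the plate at about 11 N for a moment, then eased off before opening the gripper.
- **Bystanders:** The vial and the tube holder look unmoved in the final pictures. The sample tube was last seen in place after the second stroke; it is not in the final frames, but nothing went near it after that.

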